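Bring the carved block to bearer height with the bridge gauge

TASK

Pick up the bridge gauge and stand it gently astride the proofing bed, dial facing the robot, both feet on the steel bearers and its sprung foot on the round sun of the carved block that sits low on the bed. Let go of it, then turn the black lift knob clockwise until the dial needle is back on its zero mark, where it stood on the flat table, so the printing face is level with the bearers. Leave the gauge standing there and do not knock over or shift the other things on the table.

Things in the scene. Friction and masses are not known exactly. Their poses are not given: they have to be found in the camera images.
- gauge: bridge gauge, loose, 0.42 kg: aluminium beam 156 mm long (y), 26 mm wide, a steel foot 60 (x) x 14 mm under each end, the feet's middles 70 mm either side of the centre; a dark square post in the middle, 96 mm high; a round dial on its -x side. Origin: midway between the feet, on their underside, right over the sprung foot; z up. Starts standing on the table on the left
- gauge_post (a point): point on the axis of the gauge's ribbed post (26 x 26 mm), 80 mm above the underside of its feet, 16 mm below the post's top: grip here, fingers closing along the gauge's y; axes as gauge
- dial (a point): centre of the white dial, 62 mm wide, 42 mm to the -x side of the post's axis and 53 mm above the feet, face tilted 50 degrees towards -x (its upper edge is 77 mm up, 22 mm from the post's axis). The black needle stands on the long thick mark at the top (the post's side) at reading 0 and turns 0.3 rad, one tick, per mm: clockwise as the sprung foot is pushed up, at -10 mm nearly straight down
- gauge_foot (a joint): the gauge's reading (m): height of the sprung foot's flat end (a 12 mm disc) over the underside of the gauge's two feet. 0 = flush, as when standing on a flat surface; negative = the foot hangs below, to its stop at -0.010 when lifted; positive up to 0.004. Light spring: 1.3 N at -0.010, 2 N at 0
- proof_bed: proofing bed, fixed: grey base, two steel bearer rails along its x, each 24 mm wide, from x = -75 to 125 mm, middles at y = -70 and 70 mm, tops 55 mm above the table; between them the lifting platen with the carved block; a housing 84 x 82 x 50 mm with the lift knob at the -x end, towards the robot. Origin: on the table, on the centre line, 115 mm from the knob's axis; x from knob to block
- bearers (a point): point on the bed's centre line in the plane of the bearers' tops, 55 mm above proof_bed; same axes
- sun_spot (a point): point in the plane of the bearers' tops, right above the middle of the round raised sun (44 mm across, 3 mm above the cleared ground round it) carved in the 100 x 100 mm block; on the bed's centre line, 167 mm from the knob's axis. At the start the printing face lies 3.5 to 6.5 mm below this point (different each time; only the gauge tells)
- lift (a joint): the lift knob's angle (rad), 0 at the start, grows clockwise seen from above, stops at 0 and 6.28. Each rad raises the platen and the block by 1.5 mm (9.4 mm a turn), counterclockwise lowers them; it stays where it is left (friction 0.08 N m)
- lift_grip (a point): point to grip on the lift knob, on its upright axis, 87 mm above the table; the black grip bar is 14 mm thick, 42 mm long, from 64 to 94 mm above the table. The bar lies along this point's x, which turns with the knob (at the start along the bed's x): close the fingers along its y
- cup_4: a clear disposable cup, 86 mm wide, 100 mm high, nearest the robot; origin under its centre
- spare_block: a second carved block, 100 x 100 x 27 mm, lying on the table on the right in front of the bed (not the one on the bed); origin under its centre
- roller: a hand inking roller, rubber roll 38 mm thick and 90 mm long, wooden handle, lying on the left beyond the gauge; origin under the middle of the roll
- drink_can: a drink can, 53 mm wide, 134 mm high, on the left at the back; origin under its centre
- spatula: a spatula, 176 mm long, lying on the left, nearer the robot than the gauge; origin under its middle

How it is judged:
By the outcome, as a careful person would: the job done as asked, in the order asked, and still so for the second after the job is handed in, with the robot touching nothing.
It also fails if it takes over 70 s, if anything falls off the work surface, if the arm or the gripper's body presses on something with over 40 N, if the wrist force passes 120 N, or if a joint passes its speed limit or range.

ROBOT

A 7-joint arm with a two-finger parallel gripper is mounted at the origin on the work surface; the furniture and walls round the work are solid. World frame = base frame: x ahead of the robot, y to its left, z up, the work surface at z = 0. Lengths are in m, angles in rad, forces in N, time in s.
With the tool pointing down it reaches from about 0.4 to 0.875 m from the base axis. Payload 6.5 kg.
Tool frame: the origin (TCP) lies midway between the tips of the shut fingers; the grasp point (between the pads) lies 19 mm behind it (bot.tcp_to_grasp is the distance from the TCP to the grasp point, in m); x points along the fingers, y is the direction in which the jaws open and shut, and the axes are right-handed (so a half turn about x gives the same grasp; the last joint's range is limited). The gripper opens to 88 mm and grips with 3 to 60 N. Pads are 18 mm wide; open, the fingers measure 123 mm over their backs; the gripper's body (75 mm by 187 mm) begins 45 mm behind the grasp point.
Start: joints at [-0.066, 0.536, -0.004, 1.538, 0.003, 1.067, -0.071], TCP at [0.65, 0, 0.239] pointing down, gripper open.
Joint ranges: [-2.7, 2.7], [-0.37, 2.16], [-1.27, 1.26], [0.24, 2.4], [-1.31, 4.45], [0.19, 1.91], [-2.76, 2.76]. Speed limits (rad/s): [2.39, 2.39, 3.14, 3.14, 3.14, 3.14, 3.14].

INTERFACE

Orientations are given as a unit quaternion [x, y, z, w].
In Python, from bench import bot gives the robot as it stands.
- The arm moves only by the tool move_arm, never from a script. Its argument "steps" is a list of rows, each an object of numbers: "x", "y", "z": the shift along the tool's x, y, z in mm; "ax", "ay", "az": the turn, a rotation vector about the tool's x, y, z in rad; "gripper": the finger opening in mm, from 0 to 88.1. A call has 1 to 10 rows; each row shifts and turns the pose as measured when the row begins, along the tool's axes as they then stand; what a row does not reach is not made up. A row lasts 1/10 s, in which the tool goes at most 50 mm and 8.59 degrees, less where a joint would pass 70% of its speed; a pose out of reach is approached as far as the arm can. A call is refused whole if a number of a shift passes 50 or a number of a turn 0.15, either way. A call with a gripper value outside its range is refused whole. The fingers move at their own pace and stop on an object; "squeeze" is the grip in N (left out, the last holds). Time passes only in rows, so rows that do not move let the fingers close. It gives the time, the measured TCP pose, the force and the opening at its end, in the units of the state.
- bot.observe(): the state, without advancing time (a new reading comes with each control period).
- bot.capture(name): name is "scene" or "side" or "wrist"; returns the picture (384x512x3 uint8, red, green, blue); there is no depth.
- bot.camera_info(name): a dict with "fx", "fy", "cx", "cy" (pixels), "k1" (the pictures are not rectified: a ray, as slopes to the right and down, at radius r is drawn at 1 + k1 r^2 times it, then the intrinsics apply), "T" (4x4, takes a point from camera to world coordinates). Camera axes: x right, y down, z forward; pixel columns grow to the right and rows downward; lengths in m; the calibration is good to about 2 mm. A picture is of the moment at which its call begins: read the wrist's pose just before it. camera_info takes no time and is no camera call; for the wrist camera it gives the pose at the moment of the call.
- bot.hand_in(): hands the job in, once; it reports no verdict.
The state is a dict: "time": time; "joints": joint angles; "dq": joint speeds; "joint_efforts": joint torques, N m; "position": TCP position; "orientation": TCP orientation; "contact_force": force on the tool from outside, world axes, zero at the start; "ft_torque": the same for the moment, N m; "gripper_width": finger opening in m.
Only numpy, scipy, OpenCV 4.12 (cv2) and the standard library are available. Lean on these libraries where they do the work, as an engineer would, in place of code of your own. Each camera call takes 0.05 s, during which the arm holds its last target.

## Working session

There is one attempt and no reset: what is moved stays moved. The work goes in short steps, Python scripts to look and compute and a tool call to move; the robot and the scene stay as the last step left them, time stands still between calls to the robot, and variables do not carry over. Pictures are saved under pics/ and viewed, and the job is handed in when it is done.

Besides the shell and the picture viewer there is one more tool, called after "Emit:" as name(argument=value, ...) on one line, values as JSON. move_arm: Moves the arm, as the interface text tells. Its arguments: {"type":"object","properties":{"steps":{"type":"array"},"squeeze":{"type":"number"}},"required":["steps"]}

```bash
ls; mkdir -p pics
python3 - <<'E'
from bench import bot
import cv2
s=bot.observe(); print(s['time'],s['position'],s['orientation'],s['gripper_width'],bot.tcp_to_grasp)
for n in ["scene","side","wrist"]:
    im=bot.capture(n); cv2.imwrite(f"pics/{n}0.png",im[:,:,::-1]); c=bot.camera_info(n); print(n,{k:(v if k!='T' else [[round(float(q),4) for q in r] for r in v]) for k,v in c.items()})
E
```

```text
pics
0.0 [ 6.49360188e-01 -2.36074111e-06  2.37825715e-01] [-0.49950502 -0.50043983  0.5004555  -0.49959885] 0.08817308429667174 0.0187
scene {'fx': 412.1939778510552, 'fy': 412.1939778510552, 'cx': 256.7509841580988, 'cy': 191.7303172599657, 'k1': 0.05137008074761873, 'T': [[-0.8721, -0.3274, 0.3638, 0.1284], [-0.4891, 0.609, -0.6244, 0.7157], [-0.0171, -0.7224, -0.6912, 0.8042], [0.0, 0.0, 0.0, 1.0]]}
side {'fx': 458.2577564978877, 'fy': 458.2577564978877, 'cx': 254.69494046114158, 'cy': 194.92617854079643, 'k1': -0.16147325508621052, 'T': [[0.9996, 0.0252, -0.0143, 0.5096], [0.0265, -0.5927, 0.805, -0.87], [0.0118, -0.805, -0.5931, 0.803], [0.0, 0.0, 0.0, 1.0]]}
wrist {'fx': 270.2713258295274, 'fy': 270.2713258295274, 'cx': 260.2850389457987, 'cy': 192.1316429252496, 'k1': -0.030435241061888385, 'T': [[1.0, -0.0003, -0.0016, 0.6506], [-0.0007, -0.9599, -0.2805, 0.0724], [-0.0014, 0.2805, -0.9599, 0.3836], [0.0, 0.0, 0.0, 1.0]]}
```

View pics/scene0.png

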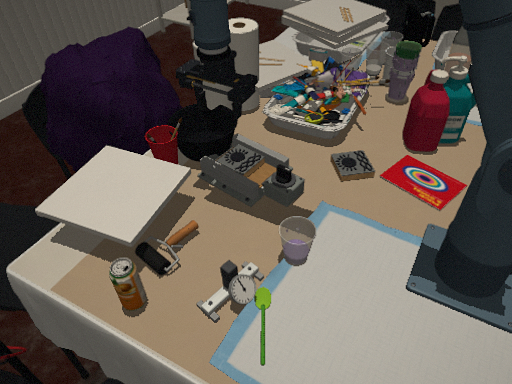

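View pics/side0.png

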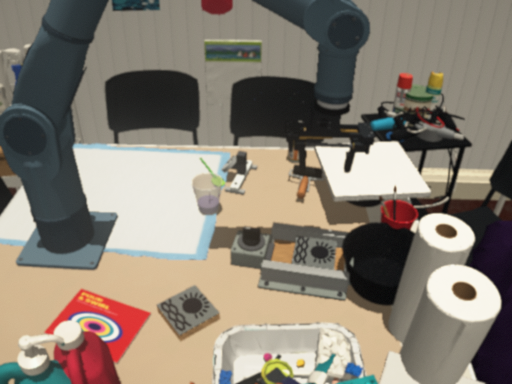

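View pics/wrist0.png

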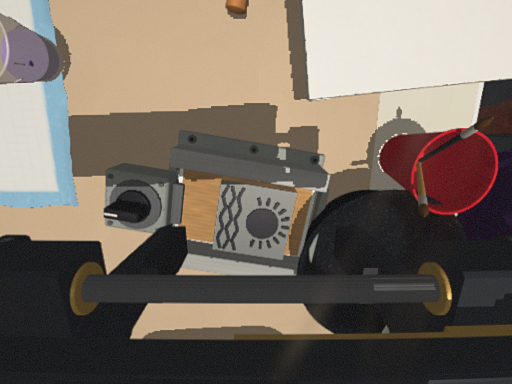

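```bash
cat > h.py <<'E'
import numpy as np, cv2
from bench import bot
def ray(c,u,v):
    T=np.array(c['T']); d=np.array([(u-c['cx'])/c['fx'],(v-c['cy'])/c['fy']]); s=d.copy()
    for _ in range(30): s=d/(1+c['k1']*(s@s))
    r=T[:3,:3]@np.array([s[0],s[1],1]); return T[:3,3],r/np.linalg.norm(r)
def onz(c,u,v,z):
    o,r=ray(c,u,v); return o+r*(z-o[2])/r[2]
def proj(c,p):
    T=np.array(c['T']); q=T[:3,:3].T@(np.array(p)-T[:3,3]); s=q[:2]/q[2]; s=s*(1+c['k1']*(s@s))
    return np.array([c['fx']*s[0]+c['cx'],c['fy']*s[1]+c['cy']])
def tri(rays):
    A=np.zeros((3,3));b=np.zeros(3)
    for o,r in rays:
        M=np.eye(3)-np.outer(r,r);A+=M;b+=M@o
    p=np.linalg.solve(A,b); return p,[np.linalg.norm((np.eye(3)-np.outer(r,r))@(p-o)) for o,r in rays]
def crop(im,x0,y0,x1,y1,k,name):
    cv2.imwrite(f"pics/{name}.png",cv2.resize(im[y0:y1,x0:x1,::-1],None,fx=k,fy=k,interpolation=cv2.INTER_CUBIC))
E
python3 - <<'E'
import cv2
from h import crop
a=cv2.imread('pics/scene0.png')[:,:,::-1]; crop(a,190,200,290,330,6,'c_scene') ; crop(a,190,120,320,220,6,'c_bed')
a=cv2.imread('pics/side0.png')[:,:,::-1]; crop(a,180,140,280,220,7,'c_side')
crop(a,220,210,360,310,5,'c_sidebed')
E
python3 - <<'E'
import cv2
a=cv2.imread('pics/c_scene.png');print(a.shape)
E
```

```text
(780, 600, 3)
```

Run:
```python
import cv2
from h import crop
a=cv2.imread('pics/scene0.png')[:,:,::-1]; crop(a,190,250,280,330,7,'c_scene')
```

```text
(no output)
```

View pics/c_scene.png

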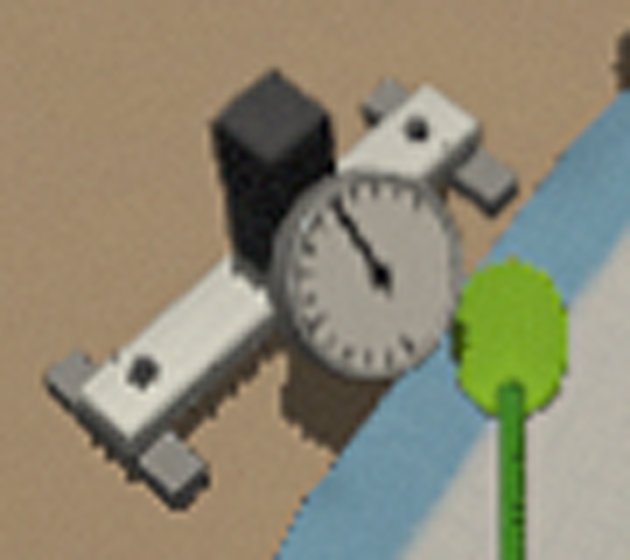

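View pics/c_side.png

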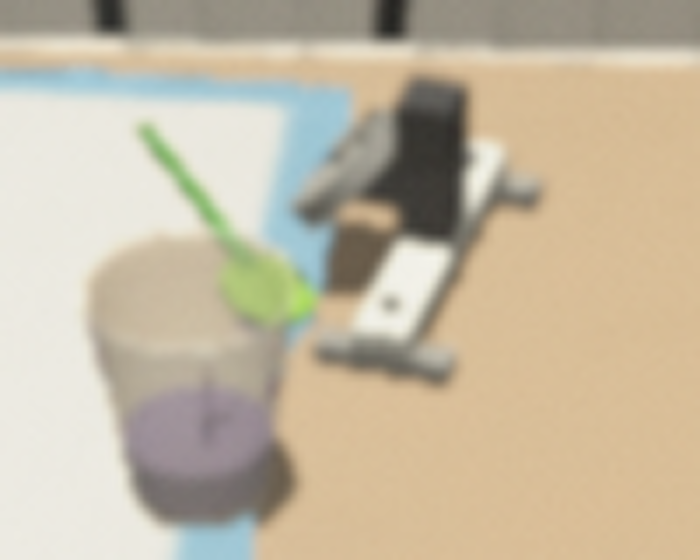

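View pics/c_bed.png

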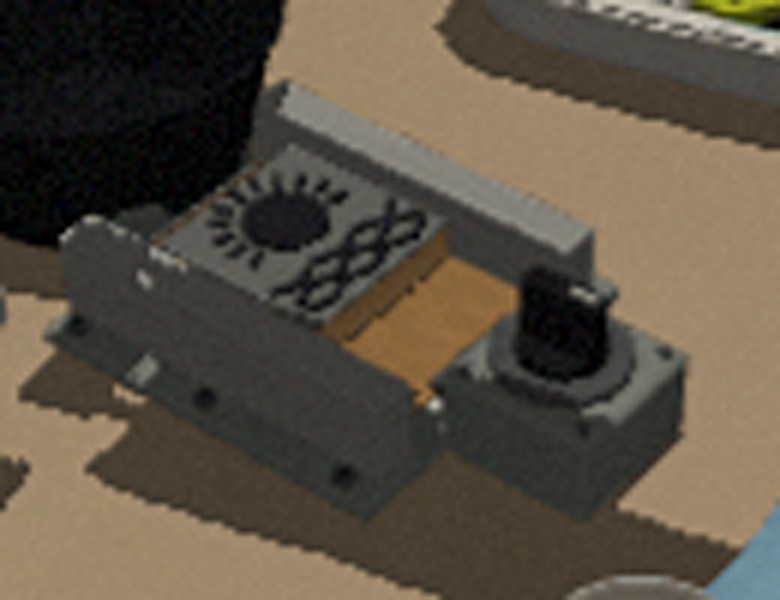

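View pics/c_sidebed.png

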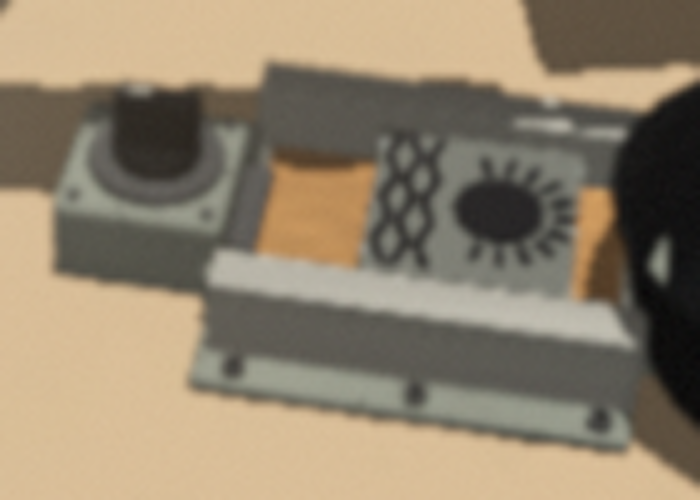

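Run:
```python
from h import *
S=bot.camera_info('scene');D=bot.camera_info('side');W=bot.camera_info('wrist')
np.set_printoptions(precision=4,suppress=True)
def sc(x,y):return ray(S,x/7+190-.43,y/7+250-.43)
def sd(x,y):return ray(D,x/7+180-.43,y/7+140-.43)
for n,a,b in [('top',(272,118),(437,92)),('screwR',(417,128),(391,303)),('screwL',(142,371),(470,157))]:
    print(n,*tri([sc(*a),sd(*b)]))
print('post z96',onz(S,272/7+189.57,118/7+249.57,.096),onz(D,437/7+179.57,92/7+139.57,.096))
print('sun',*tri([ray(S,286/6+189.6,220/6+119.6),ray(D,499/5+219.6,211/5+209.6),ray(W,262,222)]))
for z in (.05,.052): print(onz(S,286/6+189.6,220/6+119.6,z),onz(D,499/5+219.6,211/5+209.6,z),onz(W,262,222,z))
print('knob top W',onz(W,127,211,.094), 'D',onz(D,158/5+219.6,88/5+209.6,.094),'S',onz(S,563/6+189.6,282/6+119.6,.094))
```

```text
top [0.4464 0.3002 0.0945] [np.float64(0.00284983191827275), np.float64(0.002849831918272735)]
screwR [0.4311 0.241  0.0265] [np.float64(0.0012205007772168044), np.float64(0.0012205007772168438)]
screwL [0.4599 0.3581 0.0263] [np.float64(0.0011186538081011039), np.float64(0.0011186538081009978)]
post z96 [0.4428 0.3009 0.096 ] [0.4492 0.2997 0.096 ]
sun [ 0.6513 -0.0689  0.0482] [np.float64(0.0025630892356259187), np.float64(0.0009835901621488327), np.float64(0.0019091951898584367)]
[ 0.6483 -0.069   0.05  ] [ 0.6519 -0.0704  0.05  ] [ 0.6523 -0.0665  0.05  ]
[ 0.6469 -0.0669  0.052 ] [ 0.6516 -0.0725  0.052 ] [ 0.6523 -0.0657  0.052 ]
knob top W [ 0.4969 -0.0348  0.094 ] D [ 0.4876 -0.0377  0.094 ] S [ 0.4869 -0.0437  0.094 ]
```

Run:
```python
import cv2
from h import crop
a=cv2.imread('pics/wrist0.png')[:,:,::-1]; crop(a,95,115,345,285,3.2,'c_wrist')
```

```text
(no output)
```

View pics/c_wrist.png

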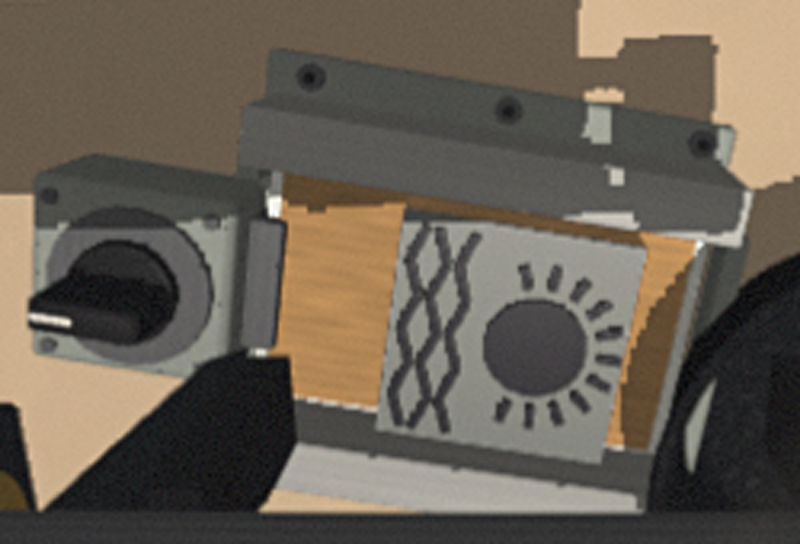

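```bash
cat >> h.py <<'E'
from scipy.spatial.transform import Rotation as R
np.set_printoptions(precision=4,suppress=True)
def target(p,ang):
    "tool x down, tool y at world yaw ang; p tcp"
    x=np.array([0,0,-1.]);y=np.array([np.cos(ang),np.sin(ang),0]);z=np.cross(x,y)
    return np.array(p,float),R.from_matrix(np.array([x,y,z]).T)
def plan(p,ang,n=None,smax=45,rmax=.14):
    s=bot.observe();p0=np.array(s['position']);r0=R.from_quat(s['orientation'])
    p1,r1=target(p,ang);rv=(r0.inv()*r1).as_rotvec();d=np.linalg.norm(p1-p0)*1000
    n=n or max(1,int(np.ceil(max(d/smax,np.linalg.norm(rv)/rmax))))
    print('t',round(s['time'],2),'pos',p0,'w',s['gripper_width'],'j',np.array(s['joints']),'f',np.array(s['contact_force']),'dist',d,'rv',rv,'n',n)
    rows=[]
    for i in range(n):
        ri=r0*R.from_rotvec(rv*i/n);v=ri.inv().apply((p1-p0)/n)*1000
        rows.append(dict(x=round(v[0],1),y=round(v[1],1),z=round(v[2],1),ax=round(rv[0]/n,4),ay=round(rv[1]/n,4),az=round(rv[2]/n,4)))
    import json;print(json.dumps(rows))
E
python3 - <<'E'
from h import *
yaw=-.241; g=np.array([.4455,.3,0]); u=np.array([np.cos(yaw),np.sin(yaw),0])
p=g-.048*u; p[2]=.17
plan(p,np.pi/2+yaw)
E
```

```text
t 0.15 pos [ 0.6496 -0.      0.2381] w 0.08803982146579042 j [-0.0662  0.537  -0.0044  1.5386  0.0026  1.0673 -0.0712] f [-0.001  -0.2101  0.1387] dist 405.5848263515932 rv [-1.3297 -0.0007  0.0011] n 10
[{"x": 6.8, "y": -25.1, "z": -31.2, "ax": -0.133, "ay": -0.0001, "az": 0.0001}, {"x": 6.8, "y": -20.7, "z": -34.2, "ax": -0.133, "ay": -0.0001, "az": 0.0001}, {"x": 6.8, "y": -16.0, "z": -36.6, "ax": -0.133, "ay": -0.0001, "az": 0.0001}, {"x": 6.8, "y": -11.0, "z": -38.4, "ax": -0.133, "ay": -0.0001, "az": 0.0001}, {"x": 6.8, "y": -5.8, "z": -39.6, "ax": -0.133, "ay": -0.0001, "az": 0.0001}, {"x": 6.8, "y": -0.5, "z": -40.0, "ax": -0.133, "ay": -0.0001, "az": 0.0001}, {"x": 6.8, "y": 4.8, "z": -39.7, "ax": -0.133, "ay": -0.0001, "az": 0.0001}, {"x": 6.8, "y": 10.0, "z": -38.7, "ax": -0.133, "ay": -0.0001, "az": 0.0001}, {"x": 6.8, "y": 15.1, "z": -37.0, "ax": -0.133, "ay": -0.0001, "az": 0.0001}, {"x": 6.8, "y": 19.8, "z": -34.7, "ax": -0.133, "ay": -0.0001, "az": 0.0001}]
```

Emit:
move_arm(steps=[{"x": 0,"y": -25,"z": -31,"ax": -0.133},{"x": 0,"y": -21,"z": -34,"ax": -0.133},{"x": 0,"y": -16,"z": -37,"ax": -0.133},{"x": 0,"y": -11,"z": -38,"ax": -0.133},{"x": 0,"y": -6,"z": -40,"ax": -0.133},{"x": 14,"y": -1,"z": -40,"ax": -0.133},{"x": 14,"y": 5,"z": -40,"ax": -0.133},{"x": 14,"y": 10,"z": -39,"ax": -0.133},{"x": 14,"y": 15,"z": -37,"ax": -0.133},{"x": 14,"y": 20,"z": -35,"ax": -0.133}])

```text
invalid input
```

Run:
```python
from h import *
yaw=-.241; g=np.array([.4455,.3,0]); u=np.array([np.cos(yaw),np.sin(yaw),0])
p=g-.048*u; p[2]=.17
plan(p,np.pi/2+yaw)
im=bot.capture('wrist');cv2.imwrite('pics/w1.png',im[:,:,::-1])
```

```text
t 0.15 pos [ 0.6496 -0.      0.2381] w 0.08803982146579042 j [-0.0662  0.537  -0.0044  1.5386  0.0026  1.0673 -0.0712] f [-0.001  -0.2101  0.1387] dist 405.5848263515932 rv [-1.3297 -0.0007  0.0011] n 10
[{"x": 6.8, "y": -25.1, "z": -31.2, "ax": -0.133, "ay": -0.0001, "az": 0.0001}, {"x": 6.8, "y": -20.7, "z": -34.2, "ax": -0.133, "ay": -0.0001, "az": 0.0001}, {"x": 6.8, "y": -16.0, "z": -36.6, "ax": -0.133, "ay": -0.0001, "az": 0.0001}, {"x": 6.8, "y": -11.0, "z": -38.4, "ax": -0.133, "ay": -0.0001, "az": 0.0001}, {"x": 6.8, "y": -5.8, "z": -39.6, "ax": -0.133, "ay": -0.0001, "az": 0.0001}, {"x": 6.8, "y": -0.5, "z": -40.0, "ax": -0.133, "ay": -0.0001, "az": 0.0001}, {"x": 6.8, "y": 4.8, "z": -39.7, "ax": -0.133, "ay": -0.0001, "az": 0.0001}, {"x": 6.8, "y": 10.0, "z": -38.7, "ax": -0.133, "ay": -0.0001, "az": 0.0001}, {"x": 6.8, "y": 15.1, "z": -37.0, "ax": -0.133, "ay": -0.0001, "az": 0.0001}, {"x": 6.8, "y": 19.8, "z": -34.7, "ax": -0.133, "ay": -0.0001, "az": 0.0001}]
```

View pics/w1.png

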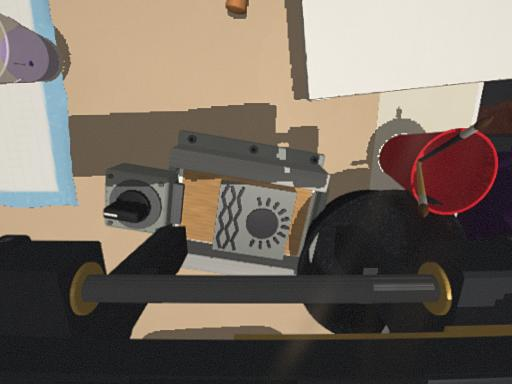

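Emit:
move_arm(steps=[{"x": 0,"y": -25,"z": -31,"ax": -0.133,"ay": 0,"az": 0,"gripper": 88}], squeeze=20)

```text
time: 0.3
position: [0.6264, 0.0259, 0.2378]
orientation: [0.466, 0.53, -0.468, 0.532]
contact_force: [0.3, 1.0, 0.2]
gripper_width: 0.0876
```

Emit:
move_arm(steps=[{"x": 0,"y": -21,"z": -34,"ax": -0.133,"ay": 0,"az": 0,"gripper": 88},{"x": 0,"y": -16,"z": -37,"ax": -0.133,"ay": 0,"az": 0,"gripper": 88},{"x": 0,"y": -11,"z": -38,"ax": -0.133,"ay": 0,"az": 0,"gripper": 88},{"x": 0,"y": -6,"z": -40,"ax": -0.133,"ay": 0,"az": 0,"gripper": 88},{"x": 14,"y": -1,"z": -40,"ax": -0.133,"ay": 0,"az": 0,"gripper": 88},{"x": 14,"y": 5,"z": -40,"ax": -0.133,"ay": 0,"az": 0,"gripper": 88},{"x": 14,"y": 10,"z": -39,"ax": -0.133,"ay": 0,"az": 0,"gripper": 88},{"x": 14,"y": 15,"z": -37,"ax": -0.133,"ay": 0,"az": 0,"gripper": 88},{"x": 14,"y": 20,"z": -35,"ax": -0.133,"ay": 0,"az": 0,"gripper": 88}], squeeze=20)

```text
time: 1.2
position: [0.3877, 0.3115, 0.1659]
orientation: [0.071, 0.701, -0.071, 0.706]
contact_force: [0.3, 0.5, -0.5]
gripper_width: 0.0877
```

Run:
```python
from h import *
yaw=-.241; g=np.array([.4455,.3,0]); u=np.array([np.cos(yaw),np.sin(yaw),0])
p=g-.048*u; p[2]=.17
plan(p,np.pi/2+yaw)
```

```text
t 1.2 pos [0.3877 0.3115 0.1659] w 0.08767340801159121 j [-0.4363  0.4113 -0.4107  1.983   0.2357  0.7888  0.3867] f [ 0.3284  0.5343 -0.5085] dist 11.912721111297598 rv [0.0401 0.007  0.0003] n 1
[{"x": -4.0, "y": 2.2, "z": 11.0, "ax": 0.0401, "ay": 0.007, "az": 0.0003}]
```

Run:
```python
from h import *
import json
c=bot.camera_info('wrist')
im=bot.capture('wrist');cv2.imwrite('pics/w1.png',im[:,:,::-1]);json.dump({k:np.array(v).tolist() for k,v in c.items()},open('w1.json','w'))
crop(im,100,40,420,280,2.5,'w1c')
```

```text
(no output)
```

View pics/w1.png

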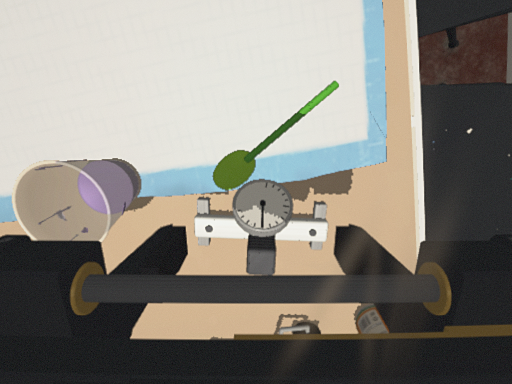

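View pics/w1c.png

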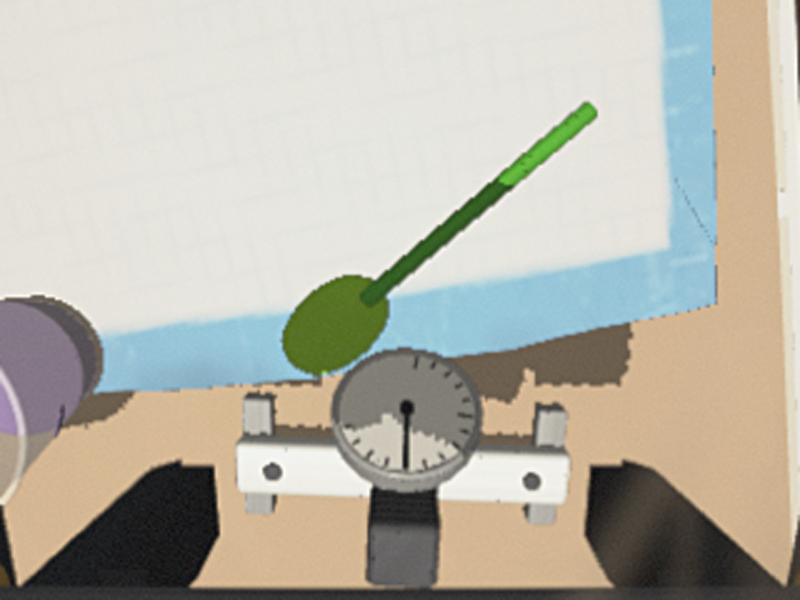

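Run:
```python
from h import *
import json
c=json.load(open('w1.json'))
f=lambda x,y,z:onz(c,x/2.5+100-.3,y/2.5+40-.3,z)
a=f(272,471,.0264);b=f(531,481,.0264);print('screws',a,b,(a+b)/2,np.linalg.norm(a-b),'yaw',np.arctan2(b[1]-a[1],b[0]-a[0])-np.pi/2)
t=[f(371,522,.096),f(439,522,.096),f(367,583,.096),f(437,586,.096)];print(t,np.mean(t,0))
```

```text
screws [0.4306 0.2423 0.0264] [0.4593 0.358  0.0264] [0.445  0.3001 0.0264] 0.11916542460287939 yaw -0.2434039888616768
[array([0.4289, 0.2923, 0.096 ]), array([0.4337, 0.3159, 0.096 ]), array([0.4529, 0.2855, 0.096 ]), array([0.4593, 0.3104, 0.096 ])] [0.4437 0.301  0.096 ]
```

Run:
```python
from h import *
plan([.4447,.3003,.14],np.pi/2-.243)
```

```text
t 1.25 pos [0.3811 0.3168 0.1641] w 0.08799299440475362 j [-0.4424  0.4143 -0.4198  1.9858  0.2352  0.7867  0.3877] f [-5.7544  2.9879 -0.5099] dist 69.95955312645366 rv [ 0.0577  0.0014 -0.0005] n 2
[{"x": 12.1, "y": -2.2, "z": 32.7, "ax": 0.0288, "ay": 0.0007, "az": -0.0003}, {"x": 12.1, "y": -1.3, "z": 32.8, "ax": 0.0288, "ay": 0.0007, "az": -0.0003}]
```

Emit:
move_arm(steps=[{"x": 8,"y": -1.5,"z": 22,"ax": 0.02,"ay": 0,"az": 0,"gripper": 88},{"x": 8,"y": -1,"z": 22,"ax": 0.02,"ay": 0,"az": 0,"gripper": 88},{"x": 8,"y": -1,"z": 21,"ax": 0.018,"ay": 0,"az": 0,"gripper": 88},{"x": 0,"y": 0,"z": 0,"ax": 0,"ay": 0,"az": 0,"gripper": 88}], squeeze=20)

```text
time: 1.65
position: [0.4423, 0.303, 0.1385]
orientation: [0.083, 0.703, -0.083, 0.702]
contact_force: [0.4, -1.8, 0.5]
gripper_width: 0.088
```

Run:
```python
from h import *
plan([.4447,.3003,.061],np.pi/2-.243,5)
```

```text
t 1.65 pos [0.4423 0.303  0.1385] w 0.08796128101877675 j [-0.3944  0.51   -0.3713  1.902   0.2541  0.7761  0.4292] f [ 0.4411 -1.8425  0.5455] dist 77.62767063635513 rv [ 0.0068 -0.0013  0.    ] n 5
[{"x": 15.5, "y": -0.4, "z": 0.6, "ax": 0.0014, "ay": -0.0003, "az": 0.0}, {"x": 15.5, "y": -0.4, "z": 0.6, "ax": 0.0014, "ay": -0.0003, "az": 0.0}, {"x": 15.5, "y": -0.4, "z": 0.6, "ax": 0.0014, "ay": -0.0003, "az": 0.0}, {"x": 15.5, "y": -0.4, "z": 0.6, "ax": 0.0014, "ay": -0.0003, "az": 0.0}, {"x": 15.5, "y": -0.4, "z": 0.6, "ax": 0.0014, "ay": -0.0003, "az": 0.0}]
```

Emit:
move_arm(steps=[{"x": 16,"y": -1,"z": 1,"ax": 0.003,"ay": 0,"az": 0,"gripper": 88},{"x": 16,"y": -1,"z": 1,"ax": 0.003,"ay": 0,"az": 0,"gripper": 88},{"x": 16,"y": 0,"z": 1,"ax": 0,"ay": 0,"az": 0,"gripper": 88},{"x": 16,"y": 0,"z": 0,"ax": 0,"ay": 0,"az": 0,"gripper": 88},{"x": 13,"y": 0,"z": 0,"ax": 0,"ay": 0,"az": 0,"gripper": 88},{"x": 0,"y": 0,"z": 0,"ax": 0,"ay": 0,"az": 0,"gripper": 88}], squeeze=20)

```text
time: 2.25
position: [0.4425, 0.3016, 0.0607]
orientation: [0.086, 0.703, -0.085, 0.701]
contact_force: [0.3, -0.8, -0.6]
gripper_width: 0.0877
```

Run:
```python
from h import *
plan([.4447,.3003,.061],np.pi/2-.243,1)
```

```text
t 2.25 pos [0.4425 0.3016 0.0607] w 0.08773010326813384 j [-0.4339  0.6333 -0.3191  1.9359  0.3199  0.6212  0.3708] f [ 0.2579 -0.785  -0.6136] dist 2.6107606738117246 rv [ 0.0003 -0.0021 -0.0016] n 1
[{"x": -0.3, "y": -0.7, "z": 2.5, "ax": 0.0003, "ay": -0.0021, "az": -0.0016}]
```

Emit:
move_arm(steps=[{"x": 0,"y": -0.7,"z": 2.5,"ax": 0,"ay": -0.002,"az": -0.002,"gripper": 88},{"x": 0,"y": 0,"z": 0,"ax": 0,"ay": 0,"az": 0,"gripper": 50},{"x": 0,"y": 0,"z": 0,"ax": 0,"ay": 0,"az": 0,"gripper": 30},{"x": 0,"y": 0,"z": 0,"ax": 0,"ay": 0,"az": 0,"gripper": 15},{"x": 0,"y": 0,"z": 0,"ax": 0,"ay": 0,"az": 0,"gripper": 15},{"x": 0,"y": 0,"z": 0,"ax": 0,"ay": 0,"az": 0,"gripper": 15},{"x": 0,"y": 0,"z": 0,"ax": 0,"ay": 0,"az": 0,"gripper": 15}], squeeze=30)

```text
time: 2.95
position: [0.446, 0.3016, 0.0637]
orientation: [0.086, 0.701, -0.085, 0.703]
contact_force: [0.6, 0.3, -0.2]
gripper_width: 0.0424
```

Run:
```python
from h import *
plan([.4447,.3003,.061],np.pi/2-.243,1)
im=bot.capture('wrist');cv2.imwrite('pics/w2.png',im[:,:,::-1])
```

```text
t 2.95 pos [0.446  0.3016 0.0637] w 0.04242781862183203 j [-0.4326  0.6297 -0.3183  1.9313  0.3211  0.6257  0.3728] f [ 0.5989  0.2532 -0.2404] dist 3.2698890551654465 rv [ 0.0004  0.0027 -0.0028] n 1
[{"x": 2.7, "y": -1.6, "z": -0.9, "ax": 0.0004, "ay": 0.0027, "az": -0.0028}]
```

View pics/w2.png

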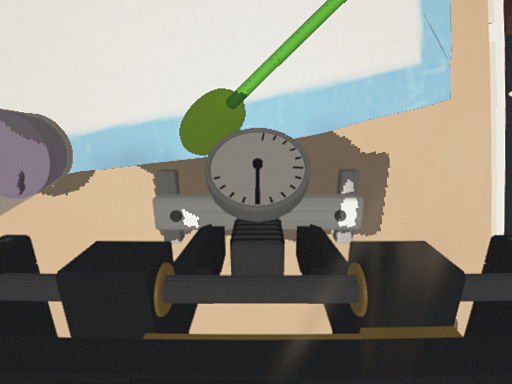

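Emit:
move_arm(steps=[{"x": 2.5,"y": -1.5,"z": -1,"ax": 0,"ay": 0.002,"az": -0.002,"gripper": 40},{"x": 0,"y": 0,"z": 0,"ax": 0,"ay": 0,"az": 0,"gripper": 15},{"x": 0,"y": 0,"z": 0,"ax": 0,"ay": 0,"az": 0,"gripper": 15},{"x": 0,"y": 0,"z": 0,"ax": 0,"ay": 0,"az": 0,"gripper": 15},{"x": 0,"y": 0,"z": 0,"ax": 0,"ay": 0,"az": 0,"gripper": 15},{"x": 0,"y": 0,"z": 0,"ax": 0,"ay": 0,"az": 0,"gripper": 15}], squeeze=30)

```text
time: 3.6
position: [0.4444, 0.3003, 0.0609]
orientation: [0.086, 0.702, -0.085, 0.702]
contact_force: [-0.2, -0.4, 1.1]
gripper_width: 0.026
```

Run:
```python
from h import *
plan([.4447,.3003,.061],np.pi/2-.243,1)
im=bot.capture('wrist');cv2.imwrite('pics/w3.png',im[:,:,::-1])
```

```text
t 3.6 pos [0.4444 0.3003 0.0609] w 0.026033714676910995 j [-0.4329  0.6336 -0.317   1.9343  0.3222  0.6222  0.372 ] f [-0.2124 -0.3865  1.0887] dist 0.3020820028047592 rv [ 0.0005  0.0003 -0.0004] n 1
[{"x": -0.1, "y": 0.1, "z": 0.2, "ax": 0.0005, "ay": 0.0003, "az": -0.0004}]
```

View pics/w3.png

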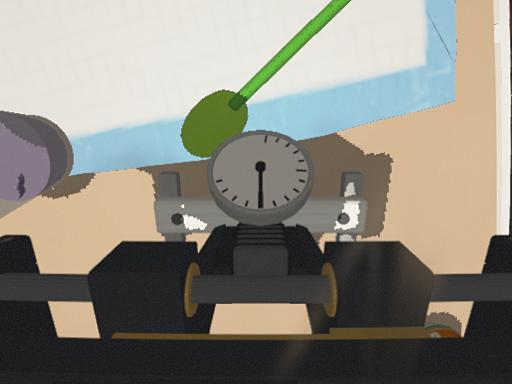

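Run:
```python
from h import *
a=bot.capture('scene');b=bot.capture('side')
cv2.imwrite('pics/scene1.png',a[:,:,::-1]);cv2.imwrite('pics/side1.png',b[:,:,::-1])
crop(a,190,125,320,220,6,'s1bed');crop(b,225,215,365,305,5.5,'d1bed')
```

```text
(no output)
```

View pics/s1bed.png

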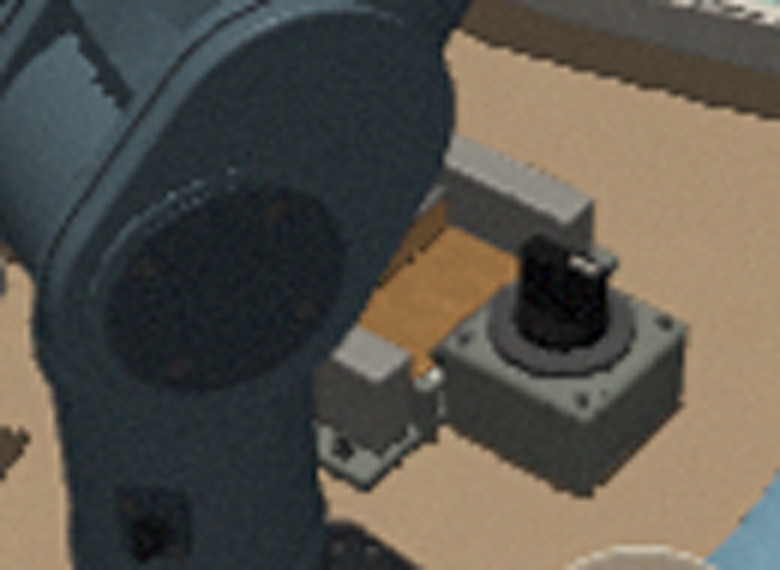

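View pics/d1bed.png

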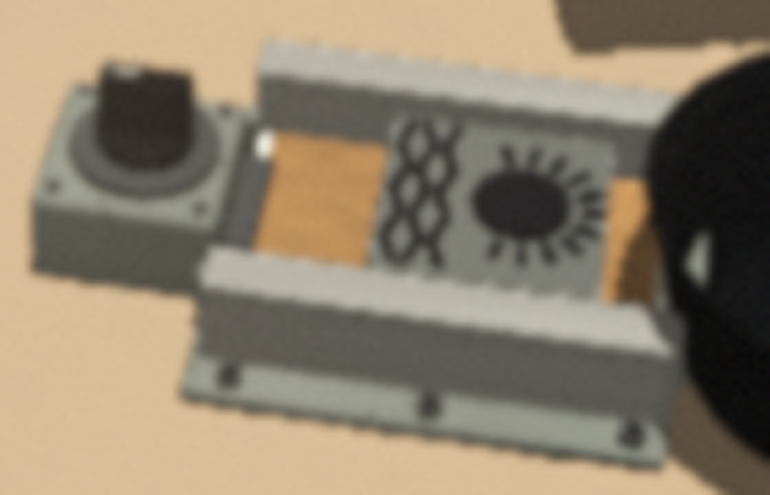

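View pics/scene1.png

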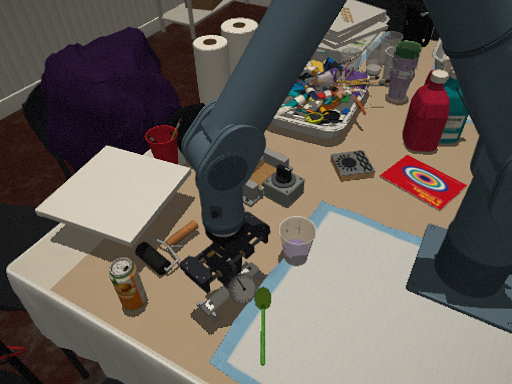

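Run:
```python
from h import *
S=bot.camera_info('scene');D=bot.camera_info('side')
d=lambda x,y,z:onz(D,x/5.5+225-.4,y/5.5+215-.4,z)
s=lambda x,y,z:onz(S,x/6+190-.4,y/6+125-.4,z)
for n,p in dict(pyo=(262,42),pyi=(260,75),nyi=(210,248),nyo=(200,283),nyo_r=(672,353),pyo_r=(640,90),sun=(521,205)).items(): print('side',n,d(*p,.055 if n!='sun' else .05))
for n,p in dict(nyo=(594,203),nyi=(561,227),pyi=(411,352),pyo=(374,384)).items(): print('scene',n,s(*p,.055))
print('knob side',d(148,70,.094),'base ring z.05', d(145,150,.055)); print('knob scene',s(565,255,.094))
# edge direction
a=d(200,283,.055);b=d(672,353,.055);print('yaw',np.arctan2(b[1]-a[1],b[0]-a[0]))
# predicted
yaw=-.17;sun=np.array([.652,-.0685]);u=np.array([np.cos(yaw),np.sin(yaw)]);v=np.array([-u[1],u[0]]);o=sun-.052*u
print('o',o,'knob',o-.115*u,[ (y,o-.075*u+y*v) for y in(.082,.058,-.058,-.082)])
```

```text
side pyo [0.5394 0.0297 0.055 ]
side pyi [0.5384 0.0062 0.055 ]
side nyi [ 0.517  -0.1068  0.055 ]
side nyo [ 0.5131 -0.1276  0.055 ]
side nyo_r [ 0.7055 -0.1617  0.055 ]
side pyo_r [0.712  0.0019 0.055 ]
side sun [ 0.6517 -0.0706  0.05  ]
scene nyo [ 0.5098 -0.1246  0.055 ]
scene nyi [ 0.5156 -0.1012  0.055 ]
scene pyi [0.5355 0.0085 0.055 ]
scene pyo [0.5398 0.0345 0.055 ]
knob side [ 0.4884 -0.0381  0.094 ] base ring z.05 [ 0.4876 -0.0466  0.055 ]
knob scene [ 0.4852 -0.0423  0.094 ]
yaw -0.17524515651157407
o [ 0.6007 -0.0597] knob [ 0.4874 -0.0402] [(0.082, array([0.5407, 0.0338])), (0.058, array([0.5366, 0.0102])), (-0.058, array([ 0.517 , -0.1042])), (-0.082, array([ 0.513 , -0.1278]))]
```

Emit:
move_arm(steps=[{"x": -10,"y": 0,"z": 0,"ax": 0,"ay": 0,"az": 0,"gripper": 15},{"x": -25,"y": 0,"z": 0,"ax": 0,"ay": 0,"az": 0,"gripper": 15},{"x": -35,"y": 0,"z": 0,"ax": 0,"ay": 0,"az": 0,"gripper": 15},{"x": -35,"y": 0,"z": 0,"ax": 0,"ay": 0,"az": 0,"gripper": 15},{"x": -30,"y": 0,"z": 0,"ax": 0,"ay": 0,"az": 0,"gripper": 15},{"x": -15,"y": 0,"z": 0,"ax": 0,"ay": 0,"az": 0,"gripper": 15},{"x": 0,"y": 0,"z": 0,"ax": 0,"ay": 0,"az": 0,"gripper": 15}], squeeze=30)

```text
time: 4.45
position: [0.4407, 0.2974, 0.2159]
orientation: [0.083, 0.704, -0.088, 0.699]
contact_force: [-0.5, -0.5, -4.6]
gripper_width: 0.0254
```

Run:
```python
from h import *
plan([.651,-.0688,.211],np.pi/2-.174,14)
im=bot.capture('wrist');cv2.imwrite('pics/w4.png',im[:,:,::-1])
```

```text
t 4.45 pos [0.4407 0.2974 0.2159] w 0.02540150316406975 j [-0.3542  0.4008 -0.4078  1.8475  0.1913  0.9416  0.4814] f [-0.5086 -0.5305 -4.5968] dist 422.32301083076055 rv [-0.0676 -0.0064  0.0071] n 14
[{"x": 0.4, "y": -21.8, "z": 20.8, "ax": -0.0048, "ay": -0.0005, "az": 0.0005}, {"x": 0.4, "y": -21.9, "z": 20.7, "ax": -0.0048, "ay": -0.0005, "az": 0.0005}, {"x": 0.4, "y": -22.0, "z": 20.6, "ax": -0.0048, "ay": -0.0005, "az": 0.0005}, {"x": 0.4, "y": -22.1, "z": 20.5, "ax": -0.0048, "ay": -0.0005, "az": 0.0005}, {"x": 0.4, "y": -22.2, "z": 20.4, "ax": -0.0048, "ay": -0.0005, "az": 0.0005}, {"x": 0.4, "y": -22.3, "z": 20.3, "ax": -0.0048, "ay": -0.0005, "az": 0.0005}, {"x": 0.4, "y": -22.4, "z": 20.2, "ax": -0.0048, "ay": -0.0005, "az": 0.0005}, {"x": 0.4, "y": -22.5, "z": 20.1, "ax": -0.0048, "ay": -0.0005, "az": 0.0005}, {"x": 0.4, "y": -22.6, "z": 20.0, "ax": -0.0048, "ay": -0.0005, "az": 0.0005}, {"x": 0.4, "y": -22.7, "z": 19.9, "ax": -0.0048, "ay": -0.0005, "az": 0.0005}, {"x": 0.4, "y": -22.8, "z": 19.8, "ax": -0.0048, "ay": -0.0005, "az": 0.0005}, {"x": 0.4, "y": -22.9, "z": 19.7, "ax": -0.0048, "ay": -0.0005, "az": 0.0005}, {"x": 0.4, "y": -23.0, "z": 19.5, "ax": -0.0048, "ay": -0.0005, "az": 0.0005}, {"x": 0.4, "y": -23.1, "z": 19.4, "ax": -0.0048, "ay": -0.0005, "az": 0.0005}]
```

View pics/w4.png

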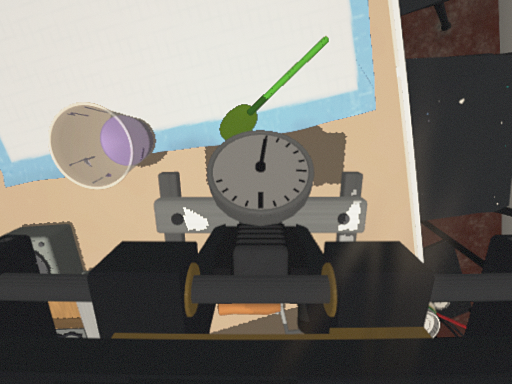

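Emit:
move_arm(steps=[{"x": 0,"y": -15,"z": 15,"ax": -0.005,"ay": 0,"az": 0,"gripper": 15},{"x": 0,"y": -25,"z": 23,"ax": -0.005,"ay": -0.003,"az": 0.003,"gripper": 15},{"x": 0,"y": -30,"z": 28,"ax": -0.006,"ay": -0.002,"az": 0.002,"gripper": 15},{"x": 0,"y": -32,"z": 30,"ax": -0.006,"ay": 0,"az": 0,"gripper": 15},{"x": 0,"y": -32,"z": 30,"ax": -0.007,"ay": 0,"az": 0,"gripper": 15},{"x": 0,"y": -32,"z": 30,"ax": -0.007,"ay": 0,"az": 0,"gripper": 15},{"x": 0,"y": -32,"z": 30,"ax": -0.007,"ay": 0,"az": 0,"gripper": 15},{"x": 0,"y": -32,"z": 30,"ax": -0.007,"ay": 0,"az": 0,"gripper": 15},{"x": 0,"y": -30,"z": 26,"ax": -0.007,"ay": 0,"az": 0,"gripper": 15},{"x": 0,"y": -22,"z": 18,"ax": -0.007,"ay": 0,"az": 0,"gripper": 15}], squeeze=30)

```text
time: 5.5
position: [0.6298, -0.0419, 0.1961]
orientation: [0.054, 0.716, -0.06, 0.694]
contact_force: [0.6, 0.5, -3.8]
gripper_width: 0.0256
```

Run:
```python
from h import *
plan([.651,-.0688,.18],np.pi/2-.174,4)
```

```text
t 5.5 pos [ 0.6298 -0.0419  0.1961] w 0.025647931168559762 j [ 0.1941  0.5853 -0.292   1.5863  0.1916  1.0304  1.2541] f [ 0.5786  0.5231 -3.7765] dist 37.850795998125655 rv [ 0.0134 -0.0302  0.0113] n 4
[{"x": 3.9, "y": -5.7, "z": 6.4, "ax": 0.0034, "ay": -0.0076, "az": 0.0028}, {"x": 3.9, "y": -5.7, "z": 6.4, "ax": 0.0034, "ay": -0.0076, "az": 0.0028}, {"x": 4.0, "y": -5.7, "z": 6.4, "ax": 0.0034, "ay": -0.0076, "az": 0.0028}, {"x": 4.0, "y": -5.7, "z": 6.4, "ax": 0.0034, "ay": -0.0076, "az": 0.0028}]
```

Emit:
move_arm(steps=[{"x": 2,"y": -5.7,"z": 6.4,"ax": 0.004,"ay": -0.008,"az": 0.003,"gripper": 15},{"x": 3,"y": -5.7,"z": 6.4,"ax": 0.004,"ay": -0.008,"az": 0.003,"gripper": 15},{"x": 3,"y": -5.7,"z": 6.4,"ax": 0.003,"ay": -0.008,"az": 0.003,"gripper": 15},{"x": 3,"y": -5.7,"z": 6.4,"ax": 0.003,"ay": -0.007,"az": 0.002,"gripper": 15},{"x": 0,"y": 0,"z": 0,"ax": 0,"ay": 0,"az": 0,"gripper": 15},{"x": 0,"y": 0,"z": 0,"ax": 0,"ay": 0,"az": 0,"gripper": 15}], squeeze=30)

```text
time: 6.1
position: [0.6483, -0.0715, 0.1769]
orientation: [0.063, 0.707, -0.063, 0.701]
contact_force: [-0.2, 0.5, -4.8]
gripper_width: 0.0257
```

Run:
```python
from h import *
plan([.651,-.0688,.15],np.pi/2-.174,4)
im=bot.capture('wrist');cv2.imwrite('pics/w5.png',im[:,:,::-1])
a=bot.capture('scene');b=bot.capture('side')
cv2.imwrite('pics/scene2.png',a[:,:,::-1]);cv2.imwrite('pics/side2.png',b[:,:,::-1])
crop(a,160,70,320,210,5,'s2');crop(b,210,150,390,300,4.4,'d2')
```

```text
t 6.1 pos [ 0.6483 -0.0715  0.1769] w 0.025700488687891133 j [ 0.2308  0.6276 -0.2802  1.5619  0.1954  0.988   1.2853] f [-0.1778  0.5355 -4.8466] dist 27.20926362887757 rv [-0.0036 -0.0081  0.0012] n 4
[{"x": 6.7, "y": 0.8, "z": 0.6, "ax": -0.0009, "ay": -0.002, "az": 0.0003}, {"x": 6.7, "y": 0.8, "z": 0.6, "ax": -0.0009, "ay": -0.002, "az": 0.0003}, {"x": 6.7, "y": 0.8, "z": 0.6, "ax": -0.0009, "ay": -0.002, "az": 0.0003}, {"x": 6.7, "y": 0.8, "z": 0.6, "ax": -0.0009, "ay": -0.002, "az": 0.0003}]
```

View pics/w5.png

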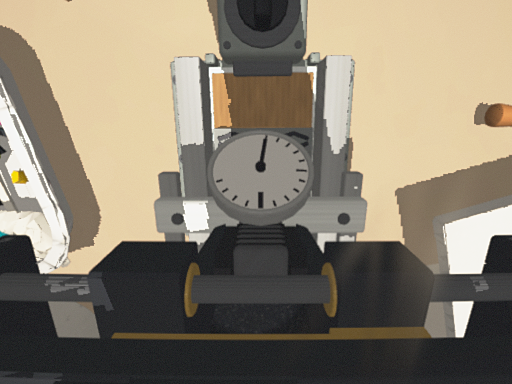

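View pics/s2.png

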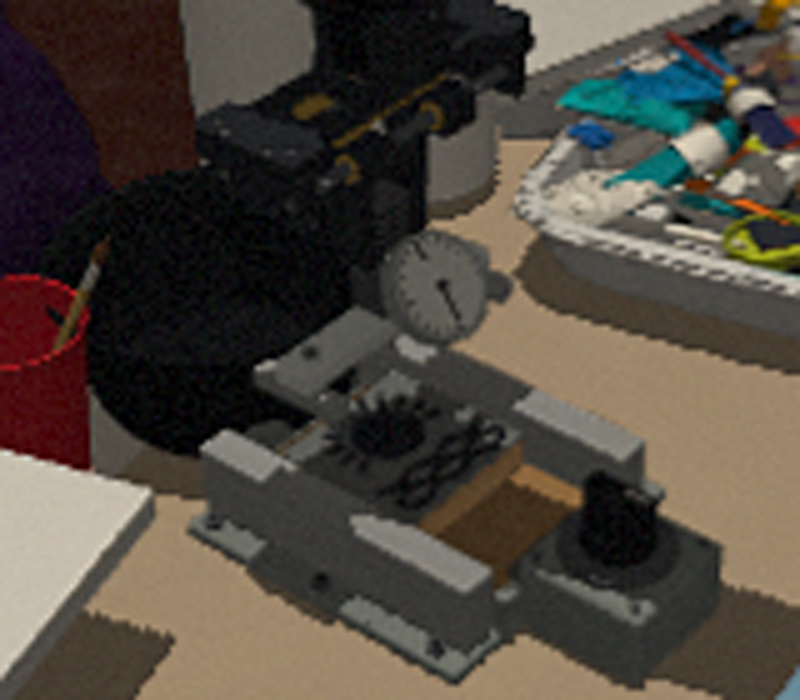

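View pics/d2.png

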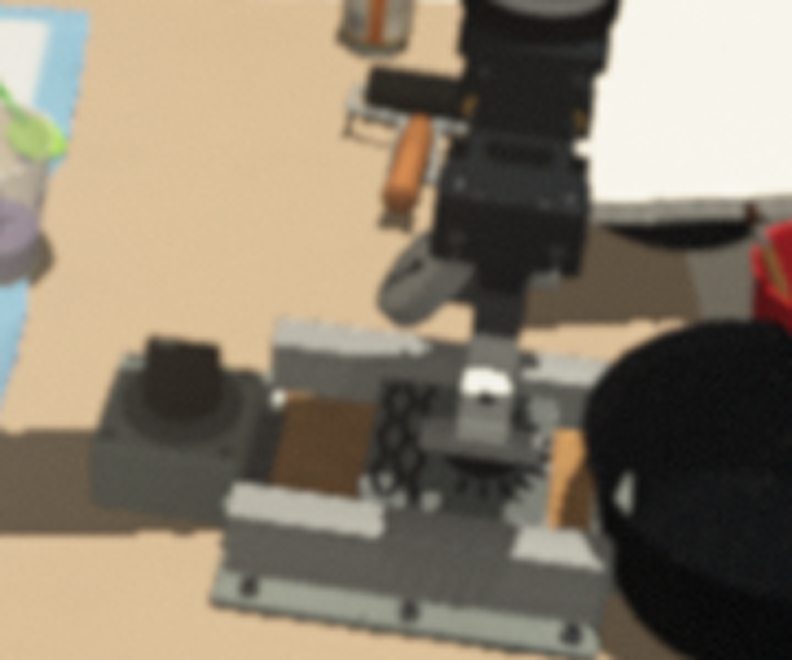

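Run:
```python
from h import *
D=bot.camera_info('side')
W0=dict(bot.camera_info('wrist'));W0['T']=[[1.0,-0.0003,-0.0016,0.6506],[-0.0007,-0.9599,-0.2805,0.0724],[-0.0014,0.2805,-0.9599,0.3836],[0,0,0,1]]
for z in (.05,.08,.1,.12,.15): print(z,onz(W0,302,250,z),onz(D,342.5,245,z))
plan([.651,-.0688,.13],np.pi/2-.174,4)
```

```text
0.05 [ 0.7073 -0.108   0.05  ] [ 0.7108 -0.0446  0.05  ]
0.08 [ 0.7022 -0.0918  0.08  ] [ 0.7028 -0.0775  0.08  ]
0.1 [ 0.6988 -0.0809  0.1   ] [ 0.6974 -0.0994  0.1   ]
0.12 [ 0.6954 -0.0701  0.12  ] [ 0.6921 -0.1214  0.12  ]
0.15 [ 0.6903 -0.0539  0.15  ] [ 0.6841 -0.1542  0.15  ]
t 6.25 pos [ 0.6486 -0.0718  0.1774] w 0.02583354808101107 j [ 0.2308  0.6271 -0.28    1.5616  0.1957  0.9881  1.2854] f [ 0.0683  0.0029 -4.5569] dist 47.525252936004144 rv [-0.0036 -0.0073  0.0015] n 4
[{"x": 11.8, "y": 0.9, "z": 0.5, "ax": -0.0009, "ay": -0.0018, "az": 0.0004}, {"x": 11.8, "y": 0.9, "z": 0.5, "ax": -0.0009, "ay": -0.0018, "az": 0.0004}, {"x": 11.8, "y": 0.9, "z": 0.5, "ax": -0.0009, "ay": -0.0018, "az": 0.0004}, {"x": 11.8, "y": 0.8, "z": 0.5, "ax": -0.0009, "ay": -0.0018, "az": 0.0004}]
```

Emit:
move_arm(steps=[{"x": 10,"y": 1,"z": 0.6,"ax": -0.001,"ay": -0.002,"az": 0,"gripper": 15},{"x": 12,"y": 1,"z": 0.6,"ax": -0.001,"ay": -0.002,"az": 0,"gripper": 15},{"x": 12,"y": 1,"z": 0.6,"ax": -0.001,"ay": -0.002,"az": 0,"gripper": 15},{"x": 8,"y": 0.6,"z": 0.5,"ax": 0,"ay": -0.002,"az": 0,"gripper": 15},{"x": 0,"y": 0,"z": 0,"ax": 0,"ay": 0,"az": 0,"gripper": 15}], squeeze=30)

```text
time: 6.75
position: [0.651, -0.067, 0.1313]
orientation: [0.061, 0.704, -0.061, 0.705]
contact_force: [0.0, -0.6, -4.8]
gripper_width: 0.0256
```

Run:
```python
from h import *
plan([.651,-.0688,.122],np.pi/2-.174,2)
a=bot.capture('scene');b=bot.capture('side')
cv2.imwrite('pics/scene3.png',a[:,:,::-1]);cv2.imwrite('pics/side3.png',b[:,:,::-1])
crop(a,180,80,320,210,5,'s3');crop(b,210,180,380,300,4.6,'d3')
```

```text
t 6.75 pos [ 0.651  -0.067   0.1313] w 0.025640965271800344 j [ 0.2163  0.6807 -0.2697  1.5915  0.2175  0.8985  1.2662] f [ 0.023  -0.5767 -4.7922] dist 9.515673218278186 rv [0.0015 0.0006 0.0011] n 2
[{"x": 4.7, "y": -0.9, "z": 0.2, "ax": 0.0007, "ay": 0.0003, "az": 0.0005}, {"x": 4.7, "y": -0.9, "z": 0.2, "ax": 0.0007, "ay": 0.0003, "az": 0.0005}]
```

View pics/s3.png

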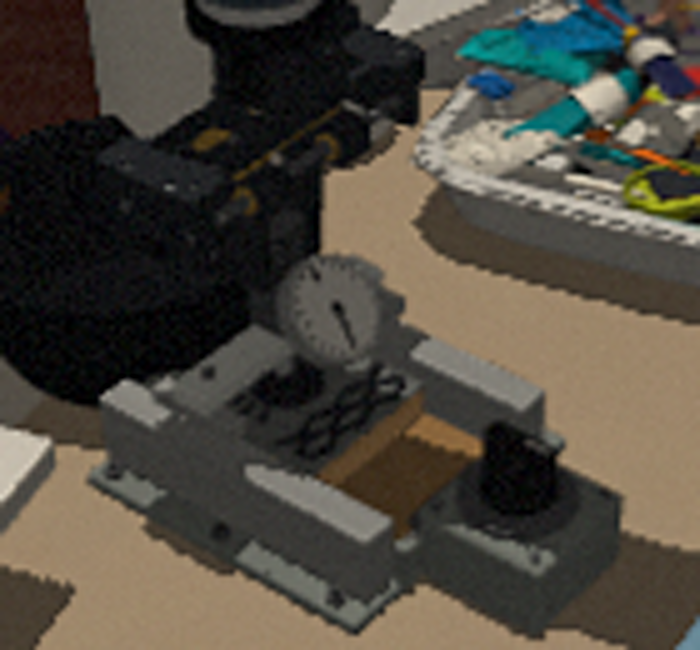

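View pics/d3.png

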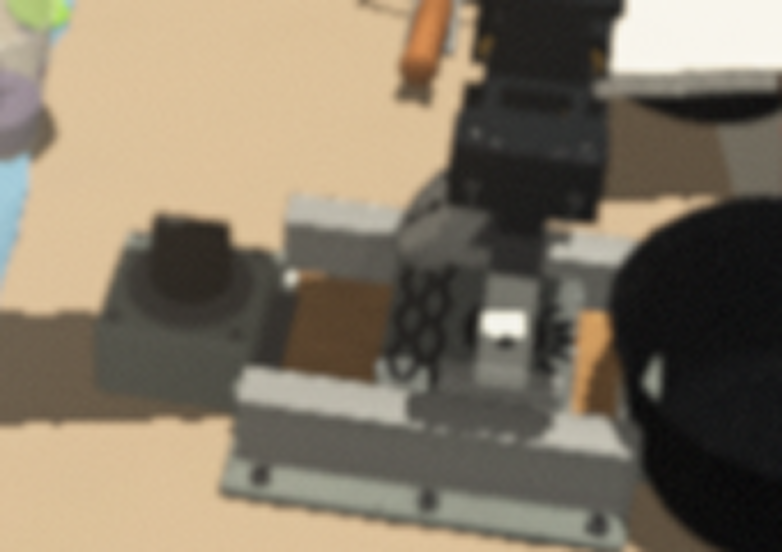

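Emit:
move_arm(steps=[{"x": 5,"y": -1,"z": 0,"ax": 0.001,"ay": 0,"az": 0.001,"gripper": 15},{"x": 5,"y": -1,"z": 0,"ax": 0,"ay": 0,"az": 0,"gripper": 15},{"x": 2,"y": 0,"z": 0,"ax": 0,"ay": 0,"az": 0,"gripper": 15},{"x": 0,"y": 0,"z": 0,"ax": 0,"ay": 0,"az": 0,"gripper": 15}], squeeze=30)

```text
time: 7.25
position: [0.6527, -0.0698, 0.1212]
orientation: [0.062, 0.703, -0.062, 0.706]
contact_force: [-0.2, 0.3, -2.6]
gripper_width: 0.0256
```

Run:
```python
from h import *
plan([.651,-.0688,.1155],np.pi/2-.174,1)
im=bot.capture('wrist');cv2.imwrite('pics/w6.png',im[:,:,::-1])
```

```text
t 7.25 pos [ 0.6527 -0.0698  0.1212] w 0.02561425842731446 j [ 0.2186  0.6939 -0.2665  1.5954  0.2216  0.8767  1.2657] f [-0.1626  0.2609 -2.5715] dist 6.035767201424614 rv [-0.0007  0.0053 -0.0003] n 1
[{"x": 5.7, "y": 0.7, "z": -1.8, "ax": -0.0007, "ay": 0.0053, "az": -0.0003}]
```

View pics/w6.png

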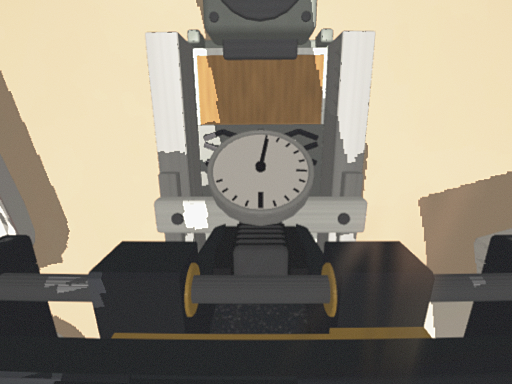

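Emit:
move_arm(steps=[{"x": 2,"y": 0.7,"z": -1.5,"ax": 0,"ay": 0.004,"az": 0,"gripper": 15},{"x": 2,"y": 0,"z": 0,"ax": 0,"ay": 0,"az": 0,"gripper": 15},{"x": 0,"y": 0,"z": 0,"ax": 0,"ay": 0,"az": 0,"gripper": 15}], squeeze=30)

```text
time: 7.6
position: [0.6521, -0.069, 0.1181]
orientation: [0.062, 0.703, -0.062, 0.706]
contact_force: [0.2, -1.2, -2.8]
gripper_width: 0.0257
```

Run:
```python
from h import *
plan([.651,-.0688,.1155],np.pi/2-.174,1)
```

```text
t 7.6 pos [ 0.6521 -0.069   0.1181] w 0.02568040156898333 j [ 0.217   0.6981 -0.2657  1.5965  0.2224  0.8737  1.2638] f [ 0.1567 -1.2498 -2.8212] dist 2.8380829194779094 rv [-0.0008  0.0031 -0.0002] n 1
[{"x": 2.6, "y": 0.0, "z": -1.1, "ax": -0.0008, "ay": 0.0031, "az": -0.0002}]
```

Emit:
move_arm(steps=[{"x": 1.5,"y": 0,"z": -1,"ax": 0,"ay": 0.003,"az": 0,"gripper": 15},{"x": 1,"y": 0,"z": 0,"ax": 0,"ay": 0,"az": 0,"gripper": 15},{"x": 0,"y": 0,"z": 0,"ax": 0,"ay": 0,"az": 0,"gripper": 15}], squeeze=30)

```text
time: 7.9
position: [0.6517, -0.0689, 0.116]
orientation: [0.062, 0.704, -0.062, 0.705]
contact_force: [0.6, 0.4, -2.0]
gripper_width: 0.026
```

Run:
```python
from h import *
plan([.651,-.0688,.1155],np.pi/2-.174,1)
im=bot.capture('wrist');cv2.imwrite('pics/w7.png',im[:,:,::-1])
```

```text
t 7.9 pos [ 0.6517 -0.0689  0.116 ] w 0.02602658032458183 j [ 0.2168  0.701  -0.2654  1.597   0.2227  0.8721  1.2635] f [ 0.5677  0.3948 -1.956 ] dist 0.8284322455484259 rv [-0.0008  0.0013 -0.0003] n 1
[{"x": 0.5, "y": -0.0, "z": -0.7, "ax": -0.0008, "ay": 0.0013, "az": -0.0003}]
```

View pics/w7.png

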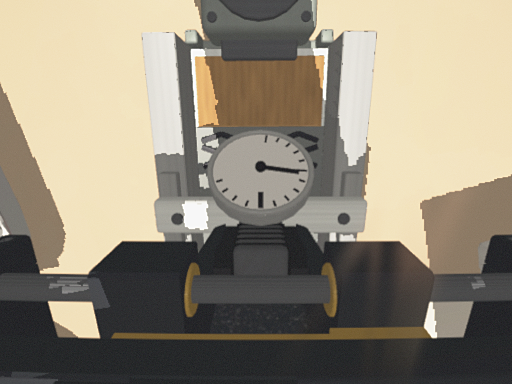

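Emit:
move_arm(steps=[{"x": 1,"y": 0,"z": -0.5,"ax": -0.001,"ay": 0.001,"az": 0,"gripper": 15},{"x": 0,"y": 0,"z": 0,"ax": 0,"ay": 0,"az": 0,"gripper": 15}], squeeze=30)

```text
time: 8.15
position: [0.6517, -0.0689, 0.1161]
orientation: [0.061, 0.704, -0.061, 0.705]
contact_force: [-1.6, -1.0, -3.3]
gripper_width: 0.0258
```

Run:
```python
from h import *
plan([.651,-.0688,.1155],np.pi/2-.174,1)
im=bot.capture('wrist');cv2.imwrite('pics/w8.png',im[:,:,::-1]);crop(im,190,110,340,240,5,'w8c')
```

```text
t 8.15 pos [ 0.6517 -0.0689  0.1161] w 0.02575242580536789 j [ 0.2169  0.7009 -0.2656  1.597   0.2229  0.8721  1.2642] f [-1.6242 -1.0483 -3.3457] dist 0.9161304362286175 rv [ 0.0001  0.0015 -0.0003] n 1
[{"x": 0.6, "y": -0.0, "z": -0.7, "ax": 0.0001, "ay": 0.0015, "az": -0.0003}]
```

View pics/w8c.png

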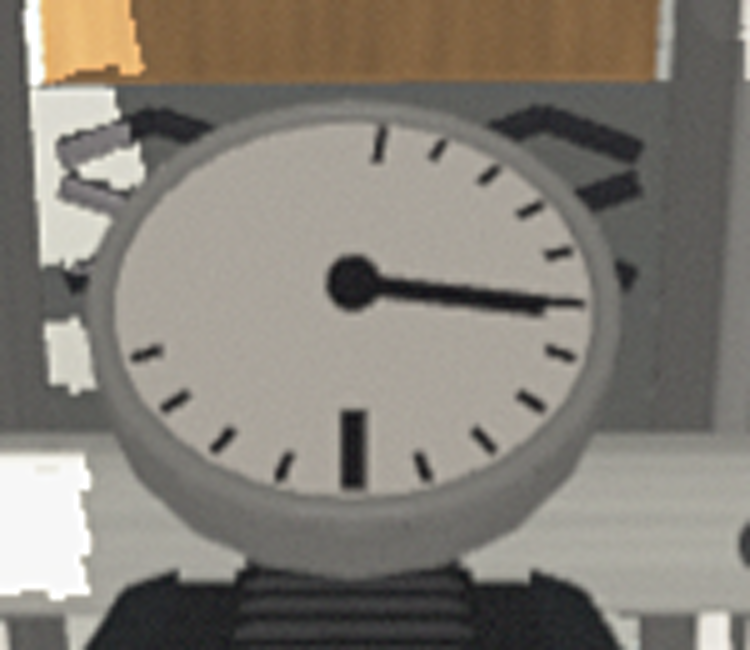

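Emit:
move_arm(steps=[{"x": 0.5,"y": 0,"z": 0,"ax": 0,"ay": 0,"az": 0,"gripper": 30},{"x": 0,"y": 0,"z": 0,"ax": 0,"ay": 0,"az": 0,"gripper": 50},{"x": 0,"y": 0,"z": 0,"ax": 0,"ay": 0,"az": 0,"gripper": 70},{"x": 0,"y": 0,"z": 0,"ax": 0,"ay": 0,"az": 0,"gripper": 70},{"x": 0,"y": 0,"z": 0,"ax": 0,"ay": 0,"az": 0,"gripper": 70},{"x": 0,"y": 0,"z": 0,"ax": 0,"ay": 0,"az": 0,"gripper": 70}], squeeze=20)

```text
time: 8.8
position: [0.6527, -0.0684, 0.1161]
orientation: [0.062, 0.703, -0.061, 0.706]
contact_force: [0.9, 0.2, -0.0]
gripper_width: 0.0679
```

Run:
```python
from h import *
plan([.651,-.0688,.2],np.pi/2-.174,3)
im=bot.capture('wrist');cv2.imwrite('pics/w9.png',im[:,:,::-1]);crop(im,190,110,340,240,5,'w9c')
```

```text
t 8.8 pos [ 0.6527 -0.0684  0.1161] w 0.06792579313625309 j [ 0.2166  0.7012 -0.2659  1.5963  0.2229  0.8703  1.2641] f [ 0.9433  0.2367 -0.0267] dist 83.89673204711336 rv [ 0.0004  0.0036 -0.0011] n 3
[{"x": -28.0, "y": -0.2, "z": -0.4, "ax": 0.0001, "ay": 0.0012, "az": -0.0004}, {"x": -28.0, "y": -0.2, "z": -0.5, "ax": 0.0001, "ay": 0.0012, "az": -0.0004}, {"x": -28.0, "y": -0.2, "z": -0.5, "ax": 0.0001, "ay": 0.0012, "az": -0.0004}]
```

View pics/w9c.png

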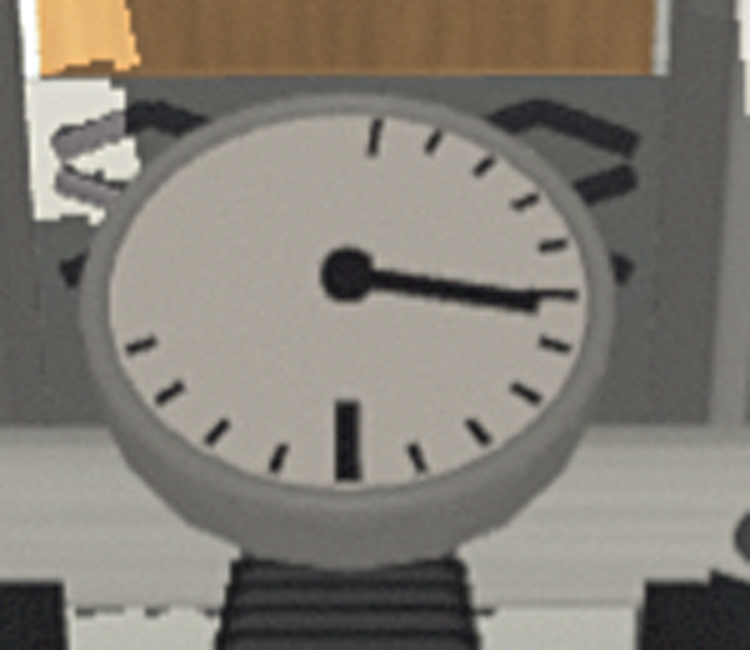

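View pics/w9.png

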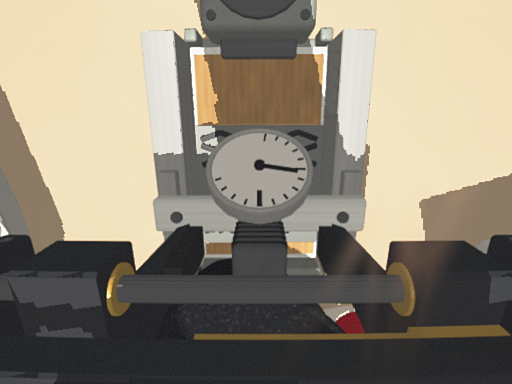

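Emit:
move_arm(steps=[{"x": -15,"y": 0,"z": 0,"ax": 0,"ay": 0,"az": 0,"gripper": 75},{"x": -25,"y": 0,"z": 0,"ax": 0,"ay": 0,"az": 0,"gripper": 75},{"x": -35,"y": 0,"z": 0,"ax": 0,"ay": 0,"az": 0,"gripper": 75},{"x": -35,"y": 0,"z": 0,"ax": 0,"ay": 0,"az": 0,"gripper": 75},{"x": -10,"y": 0,"z": -40,"ax": 0,"ay": 0,"az": 0,"gripper": 75},{"x": 0,"y": 0,"z": -40,"ax": 0,"ay": 0,"az": 0,"gripper": 75},{"x": 0,"y": 0,"z": -20,"ax": 0,"ay": 0,"az": 0,"gripper": 75},{"x": 0,"y": 0,"z": 0,"ax": 0,"ay": 0,"az": 0,"gripper": 75}], squeeze=20)

```text
time: 9.65
position: [0.5528, -0.0503, 0.2487]
orientation: [0.062, 0.7, -0.061, 0.709]
contact_force: [0.3, 0.0, -0.3]
gripper_width: 0.0752
```

Run:
```python
from h import *
import json
plan([.4861,-.0401,.13],np.pi/2-.174,3)
c=bot.camera_info('wrist')
im=bot.capture('wrist');cv2.imwrite('pics/w10.png',im[:,:,::-1]);json.dump({k:np.array(v).tolist() for k,v in c.items()},open('w10.json','w'))
```

```text
t 9.65 pos [ 0.5528 -0.0503  0.2487] w 0.07516177036617375 j [ 0.2662  0.3784 -0.3259  1.7781  0.142   0.9963  1.2832] f [ 0.2879  0.0104 -0.265 ] dist 136.55086426402437 rv [ 0.0006  0.0115 -0.0019] n 3
[{"x": 39.3, "y": -0.6, "z": -22.9, "ax": 0.0002, "ay": 0.0038, "az": -0.0006}, {"x": 39.4, "y": -0.5, "z": -22.8, "ax": 0.0002, "ay": 0.0038, "az": -0.0006}, {"x": 39.5, "y": -0.5, "z": -22.6, "ax": 0.0002, "ay": 0.0038, "az": -0.0006}]
```

View pics/w10.png

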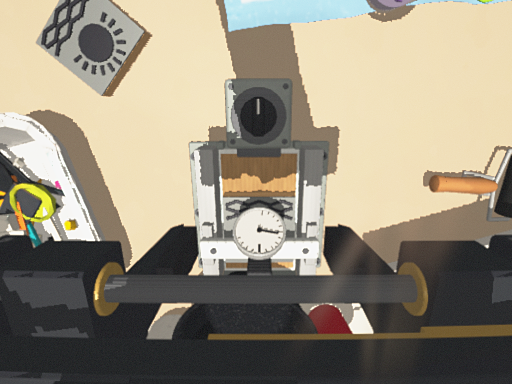

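Run:
```python
from h import *
a=cv2.imread('pics/w10.png')[:,:,::-1]; crop(a,180,70,340,280,3.7,'w10c'); crop(a,215,75,305,165,7,'w10k')
```

```text
(no output)
```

View pics/w10c.png

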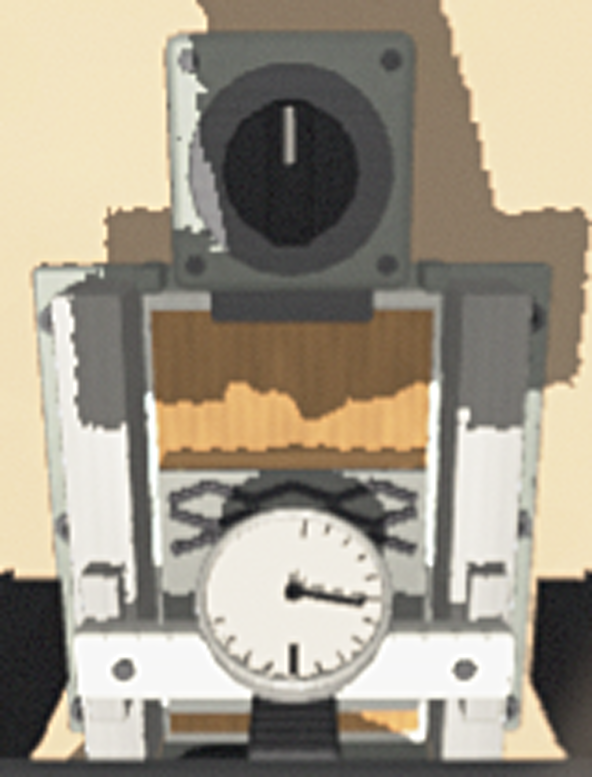

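View pics/w10k.png

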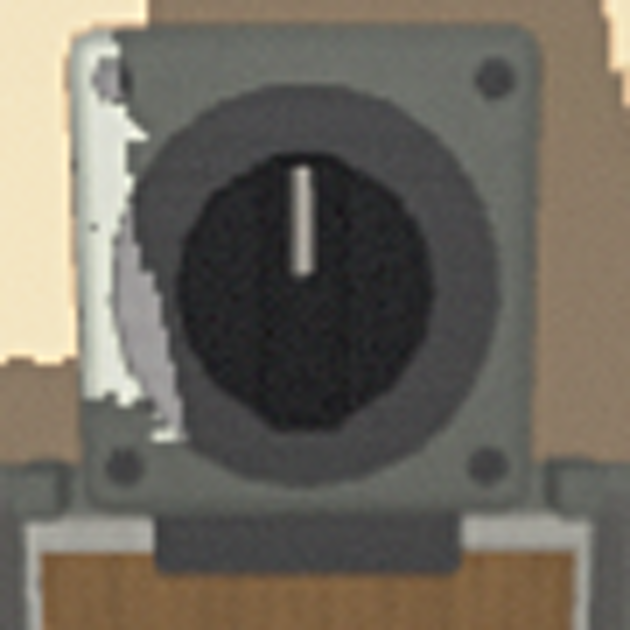

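Run:
```python
from h import *
import json
c=json.load(open('w10.json'))
k=lambda x,y,z:onz(c,x/7+215-.43,y/7+75-.43,z)
q=np.array([k(112,80,.05),k(495,78,.05),k(125,467,.05),k(488,467,.05)]);print(q,q.mean(0))
a,b=k(302,165,.094),k(303,277,.094);print('line',a,b,'yaw',np.arctan2(*(b-a)[[1,0]]))
print('ring',k(307,283,.055))
g=lambda x,y,z:onz(c,x/3.7+180-.4,y/3.7+70-.4,z)
a,b=g(124,669,.0814),g(465,669,.0814);print(a,b,(a+b)/2,np.linalg.norm(b-a),np.arctan2(*(b-a)[[1,0]])-np.pi/2)
```

```text
[[ 0.4475 -0.0672  0.05  ]
 [ 0.4585 -0.0029  0.05  ]
 [ 0.512  -0.0781  0.05  ]
 [ 0.5233 -0.0139  0.05  ]] [ 0.4853 -0.0405  0.05  ]
line [ 0.4686 -0.0377  0.094 ] [ 0.4846 -0.0404  0.094 ] yaw -0.16734561185650465
ring [ 0.4861 -0.0403  0.055 ]
[ 0.6415 -0.1274  0.0814] [ 0.6623 -0.0099  0.0814] [ 0.6519 -0.0686  0.0814] 0.11931311813926256 -0.17491571723996224
```

Emit:
move_arm(steps=[{"x": 15,"y": -0.5,"z": -25,"ax": 0,"ay": 0.004,"az": 0,"gripper": 45},{"x": 25,"y": -0.5,"z": -23,"ax": 0,"ay": 0.004,"az": 0,"gripper": 45},{"x": 30,"y": -0.5,"z": -18,"ax": 0,"ay": 0.003,"az": 0,"gripper": 45},{"x": 30,"y": 0,"z": -3,"ax": 0,"ay": 0,"az": 0,"gripper": 45},{"x": 10,"y": 0,"z": 0,"ax": 0,"ay": 0,"az": 0,"gripper": 45},{"x": 0,"y": 0,"z": 0,"ax": 0,"ay": 0,"az": 0,"gripper": 45}], squeeze=20)

```text
time: 10.3
position: [0.4951, -0.0406, 0.1392]
orientation: [0.063, 0.699, -0.061, 0.709]
contact_force: [0.2, -0.7, -0.4]
gripper_width: 0.0452
```

Run:
```python
from h import *
plan([.4857,-.0404,.068],np.pi/2-.172,4)
```

```text
t 10.3 pos [ 0.4951 -0.0406  0.1392] w 0.0451773035685235 j [ 0.2441  0.4366 -0.3089  2.0144  0.1978  0.7041  1.2087] f [ 0.1774 -0.698  -0.3638] dist 71.77380603186381 rv [-0.003   0.0138 -0.0043] n 4
[{"x": 17.8, "y": -0.4, "z": -2.6, "ax": -0.0007, "ay": 0.0034, "az": -0.0011}, {"x": 17.8, "y": -0.4, "z": -2.5, "ax": -0.0007, "ay": 0.0034, "az": -0.0011}, {"x": 17.8, "y": -0.4, "z": -2.5, "ax": -0.0007, "ay": 0.0034, "az": -0.0011}, {"x": 17.8, "y": -0.4, "z": -2.4, "ax": -0.0007, "ay": 0.0034, "az": -0.0011}]
```

Emit:
move_arm(steps=[{"x": 16,"y": -0.4,"z": -3,"ax": 0,"ay": 0.004,"az": -0.001,"gripper": 45},{"x": 18,"y": -0.4,"z": -3,"ax": 0,"ay": 0.004,"az": -0.001,"gripper": 45},{"x": 18,"y": -0.4,"z": -2,"ax": 0,"ay": 0.003,"az": -0.001,"gripper": 45},{"x": 14,"y": -0.4,"z": -2,"ax": 0,"ay": 0.003,"az": -0.001,"gripper": 45},{"x": 0,"y": 0,"z": 0,"ax": 0,"ay": 0,"az": 0,"gripper": 45}], squeeze=20)

```text
time: 10.8
position: [0.4961, -0.0411, 0.0767]
orientation: [0.063, 0.7, -0.062, 0.709]
contact_force: [-0.2, -1.4, -0.1]
gripper_width: 0.045
```

Run:
```python
from h import *
plan([.4857,-.0404,.068],np.pi/2-.172,1)
im=bot.capture('wrist');cv2.imwrite('pics/w11.png',im[:,:,::-1])
```

```text
t 10.8 pos [ 0.4961 -0.0411  0.0767] w 0.044998119322163924 j [ 0.2058  0.5468 -0.2662  2.0398  0.2561  0.5732  1.1564] f [-0.1874 -1.4349 -0.1053] dist 13.58461312608816 rv [-0.0046  0.0123 -0.0018] n 1
[{"x": 8.6, "y": -1.2, "z": -10.5, "ax": -0.0046, "ay": 0.0123, "az": -0.0018}]
```

View pics/w11.png

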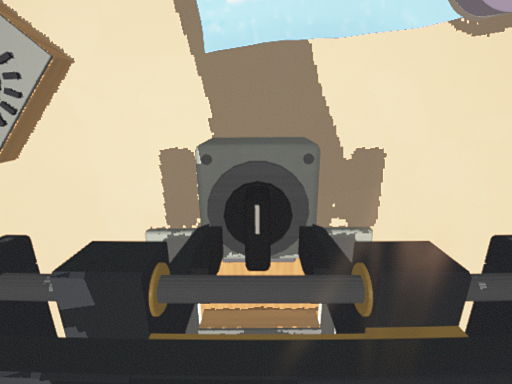

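Emit:
move_arm(steps=[{"x": 4,"y": -0.6,"z": -6,"ax": -0.002,"ay": 0.006,"az": -0.001,"gripper": 45},{"x": 5,"y": -0.6,"z": -6,"ax": -0.002,"ay": 0.006,"az": -0.001,"gripper": 45},{"x": 0,"y": 0,"z": 0,"ax": 0,"ay": 0,"az": 0,"gripper": 45},{"x": 0,"y": 0,"z": 0,"ax": 0,"ay": 0,"az": 0,"gripper": 45}], squeeze=20)

```text
time: 11.25
position: [0.4863, -0.0402, 0.0702]
orientation: [0.061, 0.703, -0.061, 0.706]
contact_force: [0.7, -0.7, -0.3]
gripper_width: 0.0452
```

Run:
```python
from h import *
plan([.4857,-.0404,.068],np.pi/2-.172,1)
```

```text
t 11.25 pos [ 0.4863 -0.0402  0.0702] w 0.04515317345844108 j [ 0.2027  0.5501 -0.2635  2.0603  0.2618  0.557   1.152 ] f [ 0.7245 -0.65   -0.2692] dist 2.2739278818842363 rv [-0.0007  0.0052 -0.0004] n 1
[{"x": 2.2, "y": -0.3, "z": -0.6, "ax": -0.0007, "ay": 0.0052, "az": -0.0004}]
```

Emit:
move_arm(steps=[{"x": 1,"y": -0.3,"z": -0.6,"ax": 0,"ay": 0.004,"az": 0,"gripper": 5},{"x": 0,"y": 0,"z": 0,"ax": 0,"ay": 0,"az": 0,"gripper": 5},{"x": 0,"y": 0,"z": 0,"ax": 0,"ay": 0,"az": 0,"gripper": 5},{"x": 0,"y": 0,"z": 0,"ax": 0,"ay": 0,"az": 0,"gripper": 5},{"x": 0,"y": 0,"z": 0,"ax": 0,"ay": 0,"az": 0,"gripper": 5},{"x": 0,"y": 0,"z": 0,"ax": 0,"ay": 0,"az": 0,"gripper": 5},{"x": 0,"y": 0,"z": 0,"ax": 0,"ay": 0,"az": 0,"gripper": 5}], squeeze=25)

```text
time: 11.95
position: [0.4861, -0.041, 0.0698]
orientation: [0.061, 0.704, -0.061, 0.705]
contact_force: [0.3, -0.4, -0.0]
gripper_width: 0.0137
```

Run:
```python
from h import *
plan([.4857,-.0404,.068],np.pi/2-.172,1)
# reading via homography-ish: dial center/plane from gauge pose, w10
import json
c=json.load(open('w10.json'))
```

```text
t 11.95 pos [ 0.4861 -0.041   0.0698] w 0.013712655978034128 j [ 0.2044  0.552  -0.2638  2.0581  0.2609  0.5605  1.1542] f [ 0.3302 -0.424  -0.0174] dist 1.8880948991250077 rv [-0.0008  0.002   0.    ] n 1
[{"x": 1.8, "y": 0.5, "z": -0.5, "ax": -0.0008, "ay": 0.002, "az": 0.0}]
```

Emit:
move_arm(steps=[{"x": 0,"y": 0,"z": 0,"ax": 0.1,"ay": 0,"az": 0,"gripper": 5},{"x": 0,"y": 0,"z": 0,"ax": 0.1,"ay": 0,"az": 0,"gripper": 5},{"x": 0,"y": 0,"z": 0,"ax": 0.1,"ay": 0,"az": 0,"gripper": 5},{"x": 0,"y": 0,"z": 0,"ax": 0.1,"ay": 0,"az": 0,"gripper": 5},{"x": 0,"y": 0,"z": 0,"ax": 0.1,"ay": 0,"az": 0,"gripper": 5},{"x": 0,"y": 0,"z": 0,"ax": 0,"ay": 0,"az": 0,"gripper": 5}], squeeze=25)

```text
time: 12.55
position: [0.4862, -0.0408, 0.0698]
orientation: [0.24, 0.665, -0.239, 0.666]
contact_force: [-0.7, -1.5, 1.0]
gripper_width: 0.0137
```

Run:
```python
from h import *
plan([.4859,-.0406,.0698],np.pi/2-.172-.5,1)
im=bot.capture('scene');cv2.imwrite('pics/scene4.png',im[:,:,::-1]);crop(im,170,70,320,210,5,'s4')
im=bot.capture('wrist');cv2.imwrite('pics/w12.png',im[:,:,::-1])
```

```text
t 12.55 pos [ 0.4862 -0.0408  0.0698] w 0.013733108377820739 j [ 0.0969  0.5408 -0.1306  2.0645  0.1307  0.5416  0.7525] f [-0.7026 -1.5211  1.0449] dist 0.3252765322373476 rv [-0.0191  0.0018 -0.0014] n 1
[{"x": -0.0, "y": -0.0, "z": -0.3, "ax": -0.0191, "ay": 0.0018, "az": -0.0014}]
```

View pics/s4.png

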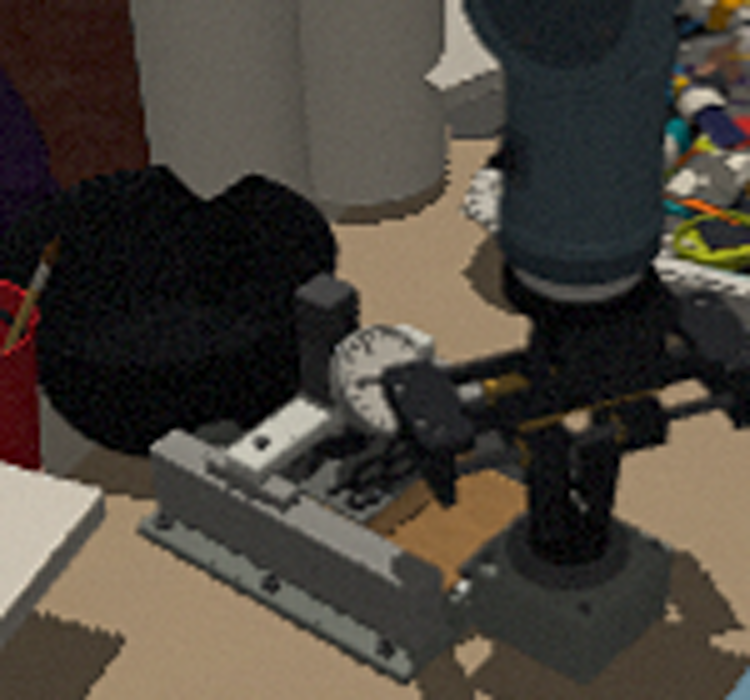

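View pics/w12.png

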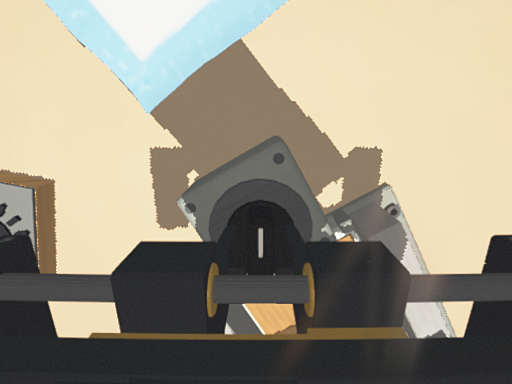

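Run:
```python
from h import *
t={-1:(417,458),-2:(479,432),-3:(527,392),-4:(556,345),-6:(552,246),-7:(525,202),-8:(484,167),-9:(433,142),1:(278,459),2:(217,433),3:(170,393),4:(141,346)}
src=np.array(list(t.values()),float)
# reading r: angle clockwise from zero (img down) = .3*r ; model plane: zero at (0,1)(down), clockwise in image down->left
dst=np.array([(-np.sin(.3*k),np.cos(.3*k)) for k in t])
H,_=cv2.findHomography(src,dst)
f=lambda p:cv2.perspectiveTransform(np.array([[p]],float),H)[0,0]
print(np.abs(np.array([f(p) for p in src])-dst).max())
for p in [(347,275),(537,302),(347,401),(450,289),(575,294)]:
    q=f(p);print(p,q,np.arctan2(-q[0],q[1])/.3)
a,b=f((347,275)),f((537,302));d=b-a;print('reading',np.arctan2(-d[0],d[1])/.3)
```

```text
0.005344268070719416
(347, 275) [-0.0064 -0.0453] 10.006374907943991
(537, 302) [0.8713 0.1156] -4.796436989453283
(347, 401) [-0.0058  0.6629] 0.029059160309438833
(450, 289) [0.4723 0.0386] -4.964101451765312
(575, 294) [1.0518 0.0687] -5.018429211704486
reading -4.631557160903386
```

Emit:
move_arm(steps=[{"x": 0,"y": 0,"z": 0,"ax": 0.1,"ay": 0,"az": 0,"gripper": 5},{"x": 0,"y": 0,"z": 0,"ax": 0.1,"ay": 0,"az": 0,"gripper": 5},{"x": 0,"y": 0,"z": 0,"ax": 0.1,"ay": 0,"az": 0,"gripper": 5},{"x": 0,"y": 0,"z": 0,"ax": 0.1,"ay": 0,"az": 0,"gripper": 5},{"x": 0,"y": 0,"z": 0,"ax": 0.1,"ay": 0,"az": 0,"gripper": 5},{"x": 0,"y": 0,"z": 0,"ax": 0.1,"ay": 0,"az": 0,"gripper": 5},{"x": 0,"y": 0,"z": 0,"ax": 0.1,"ay": 0,"az": 0,"gripper": 5},{"x": 0,"y": 0,"z": 0,"ax": 0.1,"ay": 0,"az": 0,"gripper": 5},{"x": 0,"y": 0,"z": 0,"ax": 0,"ay": 0,"az": 0,"gripper": 5}], squeeze=25)

```text
time: 13.55
position: [0.4864, -0.0407, 0.0697]
orientation: [0.481, 0.518, -0.48, 0.519]
contact_force: [-0.7, -0.2, 0.3]
gripper_width: 0.0138
```

Run:
```python
from h import *
plan([.4859,-.0406,.0698],np.pi/2-.172-1.3,1)
```

```text
t 13.55 pos [ 0.4864 -0.0407  0.0697] w 0.013821777790902696 j [-0.0702  0.5385  0.0771  2.074  -0.0807  0.5291  0.1421] f [-0.6979 -0.2008  0.311 ] dist 0.5515512485551965 rv [-0.0224 -0.001  -0.0028] n 1
[{"x": -0.1, "y": -0.5, "z": -0.1, "ax": -0.0224, "ay": -0.001, "az": -0.0028}]
```

Emit:
move_arm(steps=[{"x": 0,"y": 0,"z": 0,"ax": 0.1,"ay": 0,"az": 0,"gripper": 5},{"x": 0,"y": 0,"z": 0,"ax": 0.1,"ay": 0,"az": 0,"gripper": 5},{"x": 0,"y": 0,"z": 0,"ax": 0.1,"ay": 0,"az": 0,"gripper": 5},{"x": 0,"y": 0,"z": 0,"ax": 0.1,"ay": 0,"az": 0,"gripper": 5},{"x": 0,"y": 0,"z": 0,"ax": 0.1,"ay": 0,"az": 0,"gripper": 5},{"x": 0,"y": 0,"z": 0,"ax": 0.1,"ay": 0,"az": 0,"gripper": 5},{"x": 0,"y": 0,"z": 0,"ax": 0.1,"ay": 0,"az": 0,"gripper": 5},{"x": 0,"y": 0,"z": 0,"ax": 0.1,"ay": 0,"az": 0,"gripper": 5},{"x": 0,"y": 0,"z": 0,"ax": 0.1,"ay": 0,"az": 0,"gripper": 5},{"x": 0,"y": 0,"z": 0,"ax": 0.1,"ay": 0,"az": 0,"gripper": 5}], squeeze=25)

```text
time: 14.55
position: [0.4868, -0.0408, 0.0697]
orientation: [0.67, 0.229, -0.668, 0.228]
contact_force: [-0.4, -1.4, 1.8]
gripper_width: 0.0137
```

Emit:
move_arm(steps=[{"x": 0,"y": 0,"z": 0,"ax": 0.1,"ay": 0,"az": 0,"gripper": 5},{"x": 0,"y": 0,"z": 0,"ax": 0.1,"ay": 0,"az": 0,"gripper": 5},{"x": 0,"y": 0,"z": 0,"ax": 0.1,"ay": 0,"az": 0,"gripper": 5},{"x": 0,"y": 0,"z": 0,"ax": 0.1,"ay": 0,"az": 0,"gripper": 5},{"x": 0,"y": 0,"z": 0,"ax": 0.1,"ay": 0,"az": 0,"gripper": 5},{"x": 0,"y": 0,"z": 0,"ax": 0,"ay": 0,"az": 0,"gripper": 5}], squeeze=25)

```text
time: 15.15
position: [0.4868, -0.0411, 0.0697]
orientation: [0.705, 0.059, -0.704, 0.057]
contact_force: [-0.6, -0.5, 1.1]
gripper_width: 0.0141
```

Run:
```python
from h import *
plan([.4859,-.0406,.0698],np.pi/2-.172-2.8,1)
im=bot.capture('scene');cv2.imwrite('pics/scene5.png',im[:,:,::-1]);crop(im,170,70,320,210,5,'s5')
```

```text
t 15.15 pos [ 0.4868 -0.0411  0.0697] w 0.014060484701310197 j [-0.3739  0.5867  0.4654  2.0893 -0.4846  0.5684 -0.9667] f [-0.6355 -0.5066  1.1409] dist 1.063163862068616 rv [-0.0048 -0.0021  0.002 ] n 1
[{"x": -0.1, "y": -0.6, "z": 0.9, "ax": -0.0048, "ay": -0.0021, "az": 0.002}]
```

View pics/s5.png

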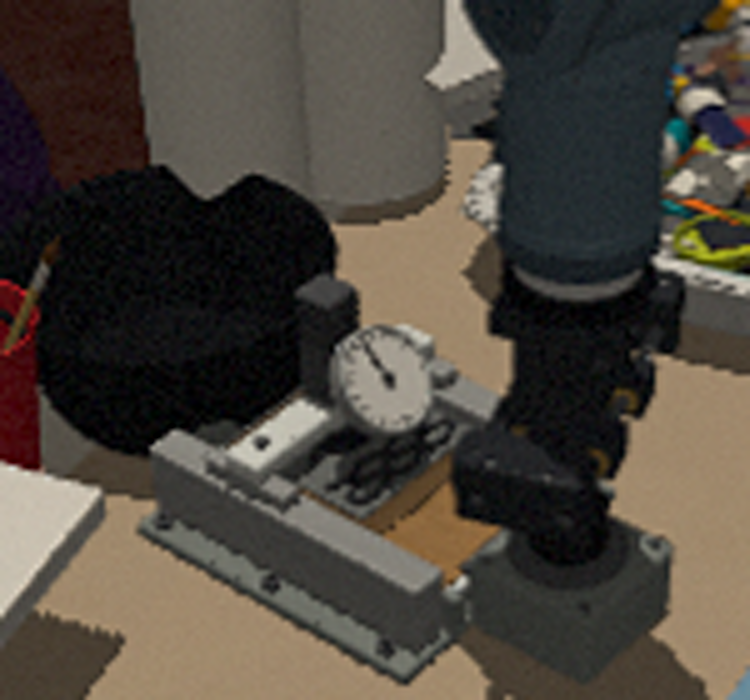

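Emit:
move_arm(steps=[{"x": 0,"y": -0.3,"z": 0.4,"ax": 0.1,"ay": 0,"az": 0,"gripper": 5},{"x": 0,"y": 0,"z": 0,"ax": 0.1,"ay": 0,"az": 0,"gripper": 5},{"x": 0,"y": 0,"z": 0,"ax": 0,"ay": 0,"az": 0,"gripper": 5},{"x": 0,"y": 0,"z": 0,"ax": 0,"ay": 0,"az": 0,"gripper": 5}], squeeze=25)

```text
time: 15.6
position: [0.4869, -0.0412, 0.0697]
orientation: [0.708, -0.006, -0.706, -0.008]
contact_force: [-0.0, -0.6, 3.2]
gripper_width: 0.0141
```

Run:
```python
from h import *
plan([.4859,-.0406,.0698],np.pi/2-.172-3.0,1)
im=bot.capture('scene');cv2.imwrite('pics/scene6.png',im[:,:,::-1]);crop(im,225,125,270,165,16,'s6')
a=cv2.imread('pics/scene0.png')[:,:,::-1];crop(a,220,265,265,310,13,'s0')
```

```text
t 15.6 pos [ 0.4869 -0.0412  0.0697] w 0.014060969011961298 j [-0.4097  0.5976  0.5129  2.0918 -0.5344  0.5784 -1.1049] f [-0.03   -0.6056  3.2111] dist 1.1277720970372085 rv [ 0.0109 -0.0025  0.0025] n 1
[{"x": -0.1, "y": -0.5, "z": 1.0, "ax": 0.0109, "ay": -0.0025, "az": 0.0025}]
```

View pics/s6.png

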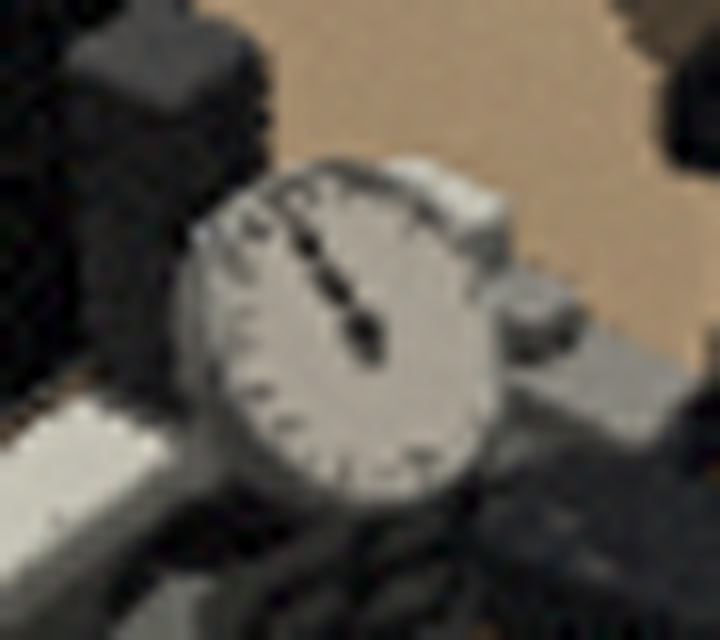

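View pics/s0.png

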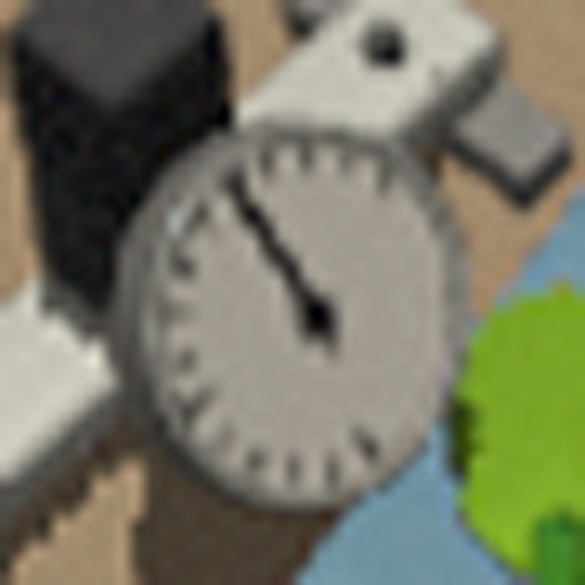

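Emit:
move_arm(steps=[{"x": 0,"y": 0,"z": 0,"ax": 0,"ay": 0,"az": 0,"gripper": 45},{"x": 0,"y": 0,"z": 0,"ax": 0,"ay": 0,"az": 0,"gripper": 45},{"x": 0,"y": 0,"z": 0,"ax": 0,"ay": 0,"az": 0,"gripper": 45},{"x": 0,"y": 0,"z": 0,"ax": 0,"ay": 0,"az": 0,"gripper": 45},{"x": -20,"y": 0,"z": 0,"ax": 0,"ay": 0,"az": 0,"gripper": 45},{"x": -40,"y": 0,"z": 0,"ax": 0,"ay": 0,"az": 0,"gripper": 45},{"x": -40,"y": 0,"z": 0,"ax": 0,"ay": 0,"az": 0,"gripper": 45},{"x": -20,"y": 0,"z": 0,"ax": -0.14,"ay": 0,"az": 0,"gripper": 45},{"x": 0,"y": 0,"z": 0,"ax": -0.14,"ay": 0,"az": 0,"gripper": 45},{"x": 0,"y": 0,"z": 0,"ax": -0.14,"ay": 0,"az": 0,"gripper": 45}], squeeze=25)

```text
time: 16.65
position: [0.4857, -0.0405, 0.1933]
orientation: [0.691, 0.149, -0.691, 0.147]
contact_force: [-0.5, 0.0, -0.6]
gripper_width: 0.0451
```

Emit:
move_arm(steps=[{"x": 0,"y": 0,"z": 0,"ax": -0.14,"ay": 0,"az": 0,"gripper": 45},{"x": 0,"y": 0,"z": 0,"ax": -0.14,"ay": 0,"az": 0,"gripper": 45},{"x": 0,"y": 0,"z": 0,"ax": -0.14,"ay": 0,"az": 0,"gripper": 45},{"x": 0,"y": 0,"z": 0,"ax": -0.14,"ay": 0,"az": 0,"gripper": 45},{"x": 0,"y": 0,"z": 0,"ax": -0.14,"ay": 0,"az": 0,"gripper": 45},{"x": 0,"y": 0,"z": 0,"ax": -0.14,"ay": 0,"az": 0,"gripper": 45},{"x": 0,"y": 0,"z": 0,"ax": -0.14,"ay": 0,"az": 0,"gripper": 45},{"x": 0,"y": 0,"z": 0,"ax": -0.14,"ay": 0,"az": 0,"gripper": 45},{"x": 0,"y": 0,"z": 0,"ax": -0.14,"ay": 0,"az": 0,"gripper": 45},{"x": 0,"y": 0,"z": 0,"ax": -0.14,"ay": 0,"az": 0,"gripper": 45}], squeeze=25)

```text
time: 17.65
position: [0.4846, -0.0401, 0.1936]
orientation: [0.416, 0.573, -0.414, 0.572]
contact_force: [1.1, 0.2, -0.3]
gripper_width: 0.0447
```

Run:
```python
from h import *
u=np.array([np.cos(-.174),np.sin(-.174),0]);p=np.array([.6519,-.0686,0])-.045*u;p[2]=.205
plan(p,np.pi/2-.174)
```

```text
t 17.65 pos [ 0.4846 -0.0401  0.1936] w 0.04473283766942931 j [-0.2198  0.3253  0.255   2.0157 -0.1156  0.8142  0.4181] f [ 1.0621  0.2041 -0.3346] dist 125.20185993185581 rv [-1.0806 -0.0026 -0.0023] n 8
[{"x": -1.4, "y": 13.8, "z": 7.2, "ax": -0.1351, "ay": -0.0003, "az": -0.0003}, {"x": -1.4, "y": 12.7, "z": 9.0, "ax": -0.1351, "ay": -0.0003, "az": -0.0003}, {"x": -1.4, "y": 11.4, "z": 10.7, "ax": -0.1351, "ay": -0.0003, "az": -0.0003}, {"x": -1.4, "y": 9.8, "z": 12.1, "ax": -0.1351, "ay": -0.0003, "az": -0.0003}, {"x": -1.4, "y": 8.1, "z": 13.3, "ax": -0.1351, "ay": -0.0003, "az": -0.0003}, {"x": -1.4, "y": 6.2, "z": 14.3, "ax": -0.1351, "ay": -0.0003, "az": -0.0003}, {"x": -1.4, "y": 4.3, "z": 15.0, "ax": -0.1351, "ay": -0.0003, "az": -0.0003}, {"x": -1.4, "y": 2.2, "z": 15.4, "ax": -0.1351, "ay": -0.0003, "az": -0.0003}]
```

Emit:
move_arm(steps=[{"x": -4,"y": 14,"z": 7,"ax": -0.135,"ay": 0,"az": 0,"gripper": 45},{"x": -4,"y": 13,"z": 9,"ax": -0.135,"ay": 0,"az": 0,"gripper": 45},{"x": -2,"y": 11,"z": 11,"ax": -0.135,"ay": 0,"az": 0,"gripper": 45},{"x": -2,"y": 10,"z": 12,"ax": -0.135,"ay": 0,"az": 0,"gripper": 45},{"x": -2,"y": 8,"z": 13,"ax": -0.135,"ay": 0,"az": 0,"gripper": 45},{"x": -1,"y": 6,"z": 14,"ax": -0.135,"ay": 0,"az": 0,"gripper": 45},{"x": -1,"y": 4,"z": 15,"ax": -0.135,"ay": 0,"az": 0,"gripper": 45},{"x": -1,"y": 2,"z": 10,"ax": -0.135,"ay": 0,"az": 0,"gripper": 45},{"x": 0,"y": 0,"z": 0,"ax": 0,"ay": 0,"az": 0,"gripper": 45},{"x": 0,"y": 0,"z": 0,"ax": 0,"ay": 0,"az": 0,"gripper": 45}], squeeze=25)

```text
time: 18.65
position: [0.6037, -0.058, 0.2087]
orientation: [0.046, 0.708, -0.044, 0.704]
contact_force: [0.2, -0.5, 1.2]
gripper_width: 0.0448
```

Run:
```python
from h import *
u=np.array([np.cos(-.174),np.sin(-.174),0]);p=np.array([.6519,-.0686,0])-.045*u;p[2]=.205
plan(p,np.pi/2-.174)
im=bot.capture('wrist');cv2.imwrite('pics/w13.png',im[:,:,::-1])
```

```text
t 18.65 pos [ 0.6037 -0.058   0.2087] w 0.044810374774446146 j [ 0.0111  0.4973  0.0175  1.6828 -0.015   0.9672  1.4783] f [ 0.1589 -0.4533  1.2215] dist 6.068760594331322 rv [ 0.0465 -0.006  -0.0033] n 1
[{"x": 3.7, "y": -2.3, "z": 4.3, "ax": 0.0465, "ay": -0.006, "az": -0.0033}]
```

View pics/w13.png

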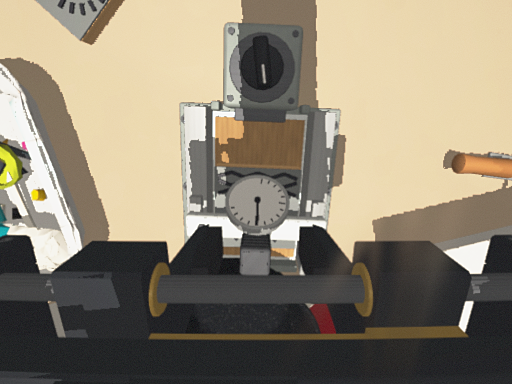

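Run:
```python
from h import *
a=cv2.imread('pics/w13.png')[:,:,::-1]; crop(a,220,165,295,245,8,'w13c')
a=cv2.imread('pics/w1.png')[:,:,::-1]; crop(a,225,170,300,250,8,'w1d')
```

```text
(no output)
```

View pics/w13c.png

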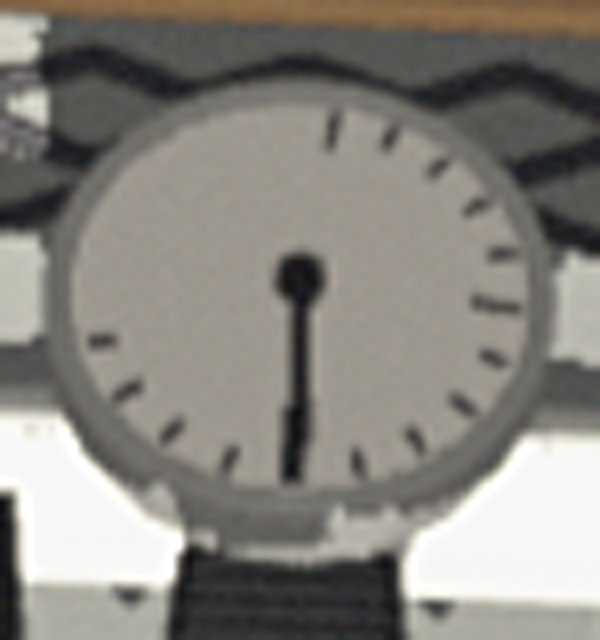

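View pics/w1d.png

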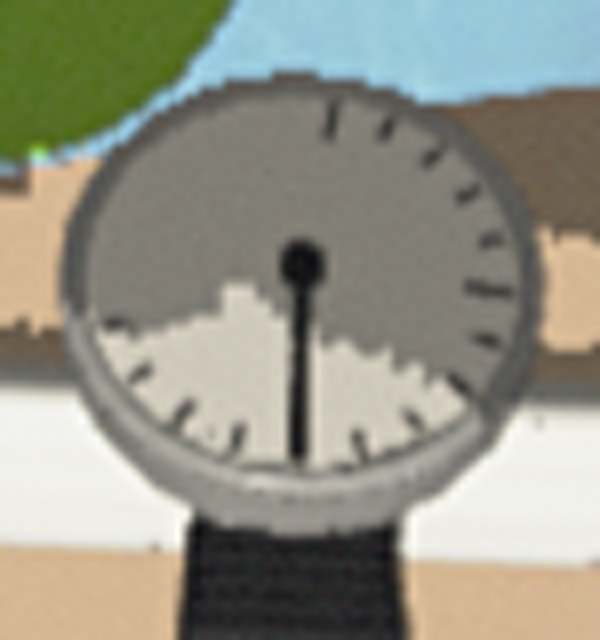

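```bash
cat > rd.py <<'E'
from h import *
def reading(t,hub,tip):
    src=np.array(list(t.values()),float);dst=np.array([(-np.sin(.3*k),np.cos(.3*k)) for k in t])
    H,_=cv2.findHomography(src,dst);f=lambda p:cv2.perspectiveTransform(np.array([[p]],float),H)[0,0]
    print('res',np.abs(np.array([f(p) for p in src])-dst).max());a,b=f(hub),f(tip);d=b-a
    print('hub',a,'tip',b,'reading',np.arctan2(-d[0],d[1])/.3); return f
E
python3 - <<'E'
from rd import *
t={-1:(358,463),-2:(415,439),-3:(462,405),-4:(493,357),-6:(502,254),-7:(476,206),-8:(438,167),-9:(391,137),1:(231,461),2:(173,432),3:(128,391),4:(102,341)}
f=reading(t,(300,278),(300,400))
for p in ((296,415),(290,478)): q=f(p);print(q,np.arctan2(-q[0],q[1])/.3)
t={-1:(361,447),-2:(413,419),-3:(459,384),-4:(487,340),-6:(491,240),-7:(468,195),-8:(431,158),-9:(386,129),1:(238,439),2:(181,413),3:(140,373),4:(115,324)}
f=reading(t,(301,264),(299,400))
E
```

```text
res 0.012769780832761368
hub [-0.0068 -0.0381] tip [0.016  0.6338] reading -0.11301900566486316
[0.    0.714] -8.43344810505265e-05
[-0.0161  1.0409] 0.051482096409368766
res 0.014683128707390414
hub [-0.0157 -0.0309] tip [-0.0044  0.7354] reading -0.0492678593318543
```

Run:
```python
from h import *
plan([.6519,-.0686,.19],np.pi/2-.174,3)
```

```text
t 18.7 pos [ 0.6036 -0.058   0.2087] w 0.04489749442258322 j [ 0.0108  0.497   0.0178  1.683  -0.0151  0.9671  1.4786] f [-0.1784  0.6416 -0.3211] dist 52.89482267240858 rv [ 0.0468 -0.0059 -0.0032] n 3
[{"x": 6.1, "y": -1.5, "z": 16.5, "ax": 0.0156, "ay": -0.002, "az": -0.0011}, {"x": 6.2, "y": -1.2, "z": 16.5, "ax": 0.0156, "ay": -0.002, "az": -0.0011}, {"x": 6.2, "y": -0.9, "z": 16.5, "ax": 0.0156, "ay": -0.002, "az": -0.0011}]
```

Emit:
move_arm(steps=[{"x": 4,"y": -1.5,"z": 17,"ax": 0.016,"ay": -0.002,"az": -0.001,"gripper": 86},{"x": 5,"y": -1.5,"z": 17,"ax": 0.016,"ay": -0.002,"az": -0.001,"gripper": 86},{"x": 4,"y": -1,"z": 15,"ax": 0.016,"ay": -0.002,"az": -0.001,"gripper": 86},{"x": 0,"y": 0,"z": 0,"ax": 0,"ay": 0,"az": 0,"gripper": 86},{"x": 0,"y": 0,"z": 0,"ax": 0,"ay": 0,"az": 0,"gripper": 86},{"x": 0,"y": 0,"z": 0,"ax": 0,"ay": 0,"az": 0,"gripper": 86},{"x": 0,"y": 0,"z": 0,"ax": 0,"ay": 0,"az": 0,"gripper": 86}], squeeze=25)

```text
time: 19.4
position: [0.6476, -0.068, 0.1953]
orientation: [0.066, 0.705, -0.067, 0.703]
contact_force: [0.2, -0.3, -0.2]
gripper_width: 0.0858
```

Run:
```python
from h import *
plan([.6519,-.0686,.14],np.pi/2-.174,3)
```

```text
t 19.4 pos [ 0.6476 -0.068   0.1953] w 0.08582399992129888 j [ 0.0093  0.5849  0.038   1.5708 -0.0246  0.9903  1.4374] f [ 0.2372 -0.3043 -0.1664] dist 55.43658658348713 rv [-0.014  -0.0039  0.0009] n 3
[{"x": 18.4, "y": 0.1, "z": 1.5, "ax": -0.0047, "ay": -0.0013, "az": 0.0003}, {"x": 18.4, "y": 0.1, "z": 1.5, "ax": -0.0047, "ay": -0.0013, "az": 0.0003}, {"x": 18.4, "y": 0.1, "z": 1.5, "ax": -0.0047, "ay": -0.0013, "az": 0.0003}]
```

Emit:
move_arm(steps=[{"x": 15,"y": 0,"z": 1.5,"ax": -0.005,"ay": -0.001,"az": 0,"gripper": 86},{"x": 16,"y": 0,"z": 1.5,"ax": -0.005,"ay": -0.001,"az": 0,"gripper": 86},{"x": 12,"y": 0,"z": 1,"ax": -0.004,"ay": -0.001,"az": 0,"gripper": 86},{"x": 0,"y": 0,"z": 0,"ax": 0,"ay": 0,"az": 0,"gripper": 86}], squeeze=25)

```text
time: 19.8
position: [0.6503, -0.0684, 0.1483]
orientation: [0.061, 0.705, -0.061, 0.704]
contact_force: [0.5, 0.0, 0.5]
gripper_width: 0.0859
```

Run:
```python
from h import *
plan([.6519,-.0686,.14],np.pi/2-.174,3)
im=bot.capture('wrist');cv2.imwrite('pics/w14.png',im[:,:,::-1]);crop(im,200,110,325,230,6.4,'w14c')
```

```text
t 19.8 pos [ 0.6503 -0.0684  0.1483] w 0.08594458403862126 j [ 0.0146  0.6428  0.0309  1.5961 -0.0229  0.9049  1.4518] f [0.5459 0.0411 0.4891] dist 8.488857903439591 rv [ 0.0014 -0.0017  0.0008] n 3
[{"x": 2.8, "y": 0.0, "z": 0.5, "ax": 0.0005, "ay": -0.0006, "az": 0.0003}, {"x": 2.8, "y": 0.0, "z": 0.5, "ax": 0.0005, "ay": -0.0006, "az": 0.0003}, {"x": 2.8, "y": 0.0, "z": 0.5, "ax": 0.0005, "ay": -0.0006, "az": 0.0003}]
```

View pics/w14c.png

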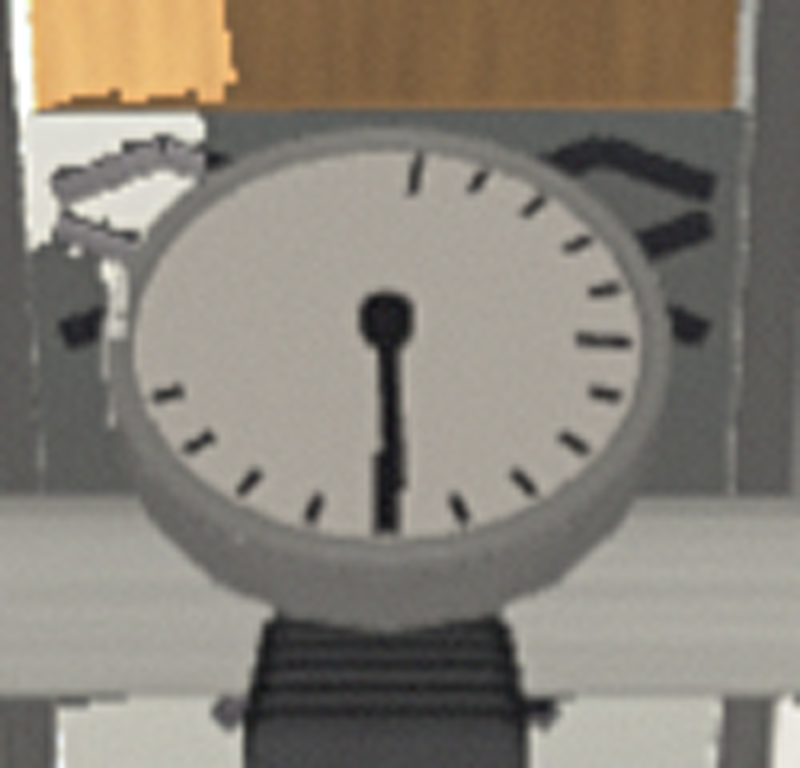

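Run:
```python
from rd import *
t={-1:(460,508),-2:(524,482),-3:(574,444),-4:(604,394),-6:(604,290),-7:(577,243),-8:(533,206),-9:(480,181),1:(314,508),2:(249,482),3:(199,442),4:(168,393)}
f=reading(t,(386,320),(392,440));reading(t,(386,320),(394,470))
q=f((387,515));print(q,np.arctan2(-q[0],q[1])/.3)
```

```text
res 0.007232923977045114
hub [-0.0073 -0.0455] tip [0.0206 0.6097] reading -0.1415365390232953
res 0.007232923977045114
hub [-0.0073 -0.0455] tip [0.0292 0.7635] reading -0.1500449520628262
[0.0011 0.9874] -0.0035869330858931737
```

Emit:
move_arm(steps=[{"x": -20,"y": 0,"z": 0,"ax": 0,"ay": 0,"az": 0,"gripper": 86},{"x": -30,"y": 0,"z": 0,"ax": 0,"ay": 0,"az": 0,"gripper": 86},{"x": -10,"y": 0,"z": -20,"ax": 0,"ay": 0,"az": 0,"gripper": 45},{"x": 0,"y": 0,"z": -45,"ax": 0,"ay": 0,"az": 0,"gripper": 45},{"x": 0,"y": 0,"z": -45,"ax": -0.05,"ay": 0,"az": 0,"gripper": 45},{"x": 0,"y": 0,"z": -40,"ax": -0.05,"ay": 0,"az": 0,"gripper": 45},{"x": 10,"y": 0,"z": -10,"ax": -0.05,"ay": 0,"az": 0,"gripper": 45},{"x": 0,"y": 0,"z": 0,"ax": 0,"ay": 0,"az": 0,"gripper": 45},{"x": 0,"y": 0,"z": 0,"ax": 0,"ay": 0,"az": 0,"gripper": 45}], squeeze=25)

```text
time: 20.75
position: [0.4898, -0.0436, 0.203]
orientation: [0.007, 0.705, -0.007, 0.709]
contact_force: [0.2, 0.2, 0.0]
gripper_width: 0.0448
```

Run:
```python
from h import *
plan([.4860,-.0406,.11],np.pi/2-.02,3)
im=bot.capture('wrist');cv2.imwrite('pics/w15.png',im[:,:,::-1])
```

```text
t 20.75 pos [ 0.4898 -0.0436  0.203 ] w 0.04479171102887233 j [ 0.0084  0.3136 -0.0143  1.9863  0.0075  0.8368  1.5411] f [0.2018 0.248  0.0129] dist 93.125449896116 rv [0.0004 0.005  0.001 ] n 3
[{"x": 31.0, "y": 1.0, "z": -1.4, "ax": 0.0001, "ay": 0.0017, "az": 0.0003}, {"x": 31.0, "y": 1.0, "z": -1.4, "ax": 0.0001, "ay": 0.0017, "az": 0.0003}, {"x": 31.0, "y": 1.0, "z": -1.3, "ax": 0.0001, "ay": 0.0017, "az": 0.0003}]
```

View pics/w15.png

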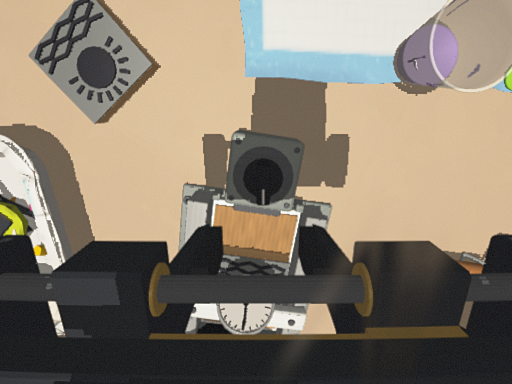

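Knob bar is lined up with the tool (marker at (264,190) pointing straight down the image). Descend.

Emit:
move_arm(steps=[{"x": 25,"y": 1,"z": -2,"ax": 0,"ay": 0.002,"az": 0,"gripper": 45},{"x": 31,"y": 1,"z": -2,"ax": 0,"ay": 0.002,"az": 0,"gripper": 45},{"x": 31,"y": 1,"z": -2,"ax": 0,"ay": 0.001,"az": 0,"gripper": 45},{"x": 0,"y": 0,"z": 0,"ax": 0,"ay": 0,"az": 0,"gripper": 45},{"x": 0,"y": 0,"z": 0,"ax": 0,"ay": 0,"az": 0,"gripper": 45}], squeeze=25)

```text
time: 21.3
position: [0.4938, -0.0412, 0.1164]
orientation: [0.008, 0.703, -0.009, 0.711]
contact_force: [-0.2, -0.1, 0.8]
gripper_width: 0.0449
```

Run:
```python
from h import *
plan([.4860,-.0406,.0695],np.pi/2-.02,3)
```

```text
t 21.3 pos [ 0.4938 -0.0412  0.1164] w 0.044944469552024795 j [ 0.0029  0.4566 -0.0142  2.0407  0.0133  0.6343  1.5251] f [-0.1602 -0.1395  0.7882] dist 47.59178562891302 rv [-0.0052  0.0102  0.0013] n 3
[{"x": 15.6, "y": 0.2, "z": -2.8, "ax": -0.0017, "ay": 0.0034, "az": 0.0004}, {"x": 15.6, "y": 0.2, "z": -2.7, "ax": -0.0017, "ay": 0.0034, "az": 0.0004}, {"x": 15.6, "y": 0.2, "z": -2.6, "ax": -0.0017, "ay": 0.0034, "az": 0.0004}]
```

Emit:
move_arm(steps=[{"x": 14,"y": 0,"z": -4,"ax": -0.002,"ay": 0.005,"az": 0,"gripper": 45},{"x": 15,"y": 0,"z": -4,"ax": -0.002,"ay": 0.005,"az": 0,"gripper": 45},{"x": 15,"y": 0,"z": -4,"ax": 0,"ay": 0.003,"az": 0,"gripper": 45},{"x": 0,"y": 0,"z": 0,"ax": 0,"ay": 0,"az": 0,"gripper": 45},{"x": 0,"y": 0,"z": 0,"ax": 0,"ay": 0,"az": 0,"gripper": 45}], squeeze=25)

```text
time: 21.8
position: [0.4872, -0.0415, 0.0747]
orientation: [0.008, 0.705, -0.008, 0.709]
contact_force: [0.2, -0.3, 0.8]
gripper_width: 0.0449
```

Run:
```python
from h import *
plan([.4860,-.0406,.0695],np.pi/2-.02,1)
```

```text
t 21.8 pos [ 0.4872 -0.0415  0.0747] w 0.04488366408583732 j [ 0.0038  0.5274 -0.0147  2.0692  0.0174  0.5388  1.5244] f [ 0.1659 -0.2548  0.8106] dist 5.422226278945329 rv [-0.0026  0.0063  0.0013] n 1
[{"x": 5.2, "y": 0.9, "z": -1.3, "ax": -0.0026, "ay": 0.0063, "az": 0.0013}]
```

Emit:
move_arm(steps=[{"x": 5,"y": 1,"z": -1.3,"ax": -0.003,"ay": 0.006,"az": 0.001,"gripper": 45},{"x": 0,"y": 0,"z": 0,"ax": 0,"ay": 0,"az": 0,"gripper": 5},{"x": 0,"y": 0,"z": 0,"ax": 0,"ay": 0,"az": 0,"gripper": 5},{"x": 0,"y": 0,"z": 0,"ax": 0,"ay": 0,"az": 0,"gripper": 5},{"x": 0,"y": 0,"z": 0,"ax": 0,"ay": 0,"az": 0,"gripper": 5},{"x": 0,"y": 0,"z": 0,"ax": 0,"ay": 0,"az": 0,"gripper": 5},{"x": 0,"y": 0,"z": 0,"ax": 0,"ay": 0,"az": 0,"gripper": 5}], squeeze=25)

```text
time: 22.5
position: [0.4883, -0.0411, 0.0718]
orientation: [0.007, 0.705, -0.007, 0.709]
contact_force: [-0.5, 0.0, -1.5]
gripper_width: 0.0136
```

Run:
```python
from h import *
plan([.4860,-.0406,.0695],np.pi/2-.1174,1)
```

```text
t 22.5 pos [ 0.4883 -0.0411  0.0718] w 0.013598724174342219 j [ 0.0042  0.5347 -0.0158  2.0662  0.0174  0.5359  1.5262] f [-0.463   0.0074 -1.4593] dist 3.303177690303085 rv [0.0971 0.0049 0.0004] n 1
[{"x": 2.3, "y": 0.4, "z": -2.3, "ax": 0.0971, "ay": 0.0049, "az": 0.0004}]
```

Emit:
move_arm(steps=[{"x": 0,"y": 0,"z": 0,"ax": 0.05,"ay": 0,"az": 0,"gripper": 5},{"x": 0,"y": 0,"z": 0,"ax": 0.047,"ay": 0,"az": 0,"gripper": 5},{"x": 0,"y": 0,"z": 0,"ax": 0,"ay": 0,"az": 0,"gripper": 5}], squeeze=25)

```text
time: 22.8
position: [0.4883, -0.0412, 0.0718]
orientation: [0.042, 0.704, -0.043, 0.708]
contact_force: [-0.0, 0.1, -0.4]
gripper_width: 0.0136
```

Run:
```python
from h import *
plan([.4860,-.0406,.0695],np.pi/2-.1174,1)
```

```text
t 22.8 pos [ 0.4883 -0.0412  0.0718] w 0.013618527219803774 j [-0.0168  0.5347  0.0105  2.0675 -0.0086  0.5346  1.4505] f [-0.0314  0.0881 -0.4132] dist 3.302642330498327 rv [-0.0025  0.0049  0.0003] n 1
[{"x": 2.3, "y": 0.4, "z": -2.4, "ax": -0.0025, "ay": 0.0049, "az": 0.0003}]
```

Within 0.003 rad. Release, retreat upward, and go read the dial from the close view.

Emit:
move_arm(steps=[{"x": 0,"y": 0,"z": 0,"ax": 0,"ay": 0,"az": 0,"gripper": 45},{"x": 0,"y": 0,"z": 0,"ax": 0,"ay": 0,"az": 0,"gripper": 45},{"x": 0,"y": 0,"z": 0,"ax": 0,"ay": 0,"az": 0,"gripper": 45},{"x": 0,"y": 0,"z": 0,"ax": 0,"ay": 0,"az": 0,"gripper": 45},{"x": 0,"y": 0,"z": 0,"ax": 0,"ay": 0,"az": 0,"gripper": 45},{"x": -20,"y": 0,"z": 0,"ax": 0,"ay": 0,"az": 0,"gripper": 45},{"x": -45,"y": 0,"z": 0,"ax": 0,"ay": 0,"az": 0,"gripper": 45},{"x": -45,"y": 0,"z": 0,"ax": 0,"ay": 0,"az": 0,"gripper": 86},{"x": -20,"y": 0,"z": 0,"ax": 0,"ay": 0,"az": 0,"gripper": 86},{"x": 0,"y": 0,"z": 0,"ax": 0,"ay": 0,"az": 0,"gripper": 86}], squeeze=25)

```text
time: 23.8
position: [0.4868, -0.0403, 0.2058]
orientation: [0.041, 0.705, -0.041, 0.707]
contact_force: [0.4, -0.3, -0.4]
gripper_width: 0.067
```

Run:
```python
from h import *
plan([.6519,-.0686,.195],np.pi/2-.174,5)
```

```text
t 23.8 pos [ 0.4868 -0.0403  0.2058] w 0.06697369607648541 j [-0.0238  0.3052  0.0171  1.9906 -0.007   0.8438  1.4526] f [ 0.4088 -0.2798 -0.3599] dist 167.82665520336778 rv [ 0.0587  0.002  -0.0004] n 5
[{"x": 2.2, "y": -1.8, "z": 33.4, "ax": 0.0117, "ay": 0.0004, "az": -0.0001}, {"x": 2.2, "y": -1.4, "z": 33.5, "ax": 0.0117, "ay": 0.0004, "az": -0.0001}, {"x": 2.2, "y": -1.0, "z": 33.5, "ax": 0.0117, "ay": 0.0004, "az": -0.0001}, {"x": 2.2, "y": -0.6, "z": 33.5, "ax": 0.0117, "ay": 0.0004, "az": -0.0001}, {"x": 2.2, "y": -0.3, "z": 33.5, "ax": 0.0117, "ay": 0.0004, "az": -0.0001}]
```

Emit:
move_arm(steps=[{"x": 0,"y": -2,"z": 25,"ax": 0.012,"ay": 0,"az": 0,"gripper": 86},{"x": 0,"y": -2,"z": 35,"ax": 0.012,"ay": 0,"az": 0,"gripper": 86},{"x": 0,"y": -1,"z": 40,"ax": 0.012,"ay": 0,"az": 0,"gripper": 86},{"x": 0,"y": 0,"z": 35,"ax": 0.012,"ay": 0,"az": 0,"gripper": 86},{"x": 0,"y": 0,"z": 25,"ax": 0.01,"ay": 0,"az": 0,"gripper": 86},{"x": 0,"y": 0,"z": 0,"ax": 0,"ay": 0,"az": 0,"gripper": 86},{"x": 0,"y": 0,"z": 0,"ax": 0,"ay": 0,"az": 0,"gripper": 86}], squeeze=25)

```text
time: 24.5
position: [0.6455, -0.0679, 0.1968]
orientation: [0.061, 0.707, -0.061, 0.702]
contact_force: [-0.1, 0.4, -0.2]
gripper_width: 0.086
```

Run:
```python
from h import *
plan([.651,-.0686,.15],np.pi/2-.174,3)
im=bot.capture('wrist');cv2.imwrite('pics/w16.png',im[:,:,::-1]);crop(im,200,110,325,230,6.4,'w16c')
```

```text
t 24.5 pos [ 0.6455 -0.0679  0.1968] w 0.08596800555420343 j [ 0.0024  0.5821  0.0485  1.5723 -0.0321  0.9959  1.4576] f [-0.101   0.3736 -0.1511] dist 47.12259915381948 rv [ 0.0002 -0.0079  0.0008] n 3
[{"x": 15.6, "y": 0.1, "z": 2.0, "ax": 0.0001, "ay": -0.0026, "az": 0.0003}, {"x": 15.6, "y": 0.1, "z": 1.9, "ax": 0.0001, "ay": -0.0026, "az": 0.0003}, {"x": 15.6, "y": 0.1, "z": 1.9, "ax": 0.0001, "ay": -0.0026, "az": 0.0003}]
```

View pics/w16c.png

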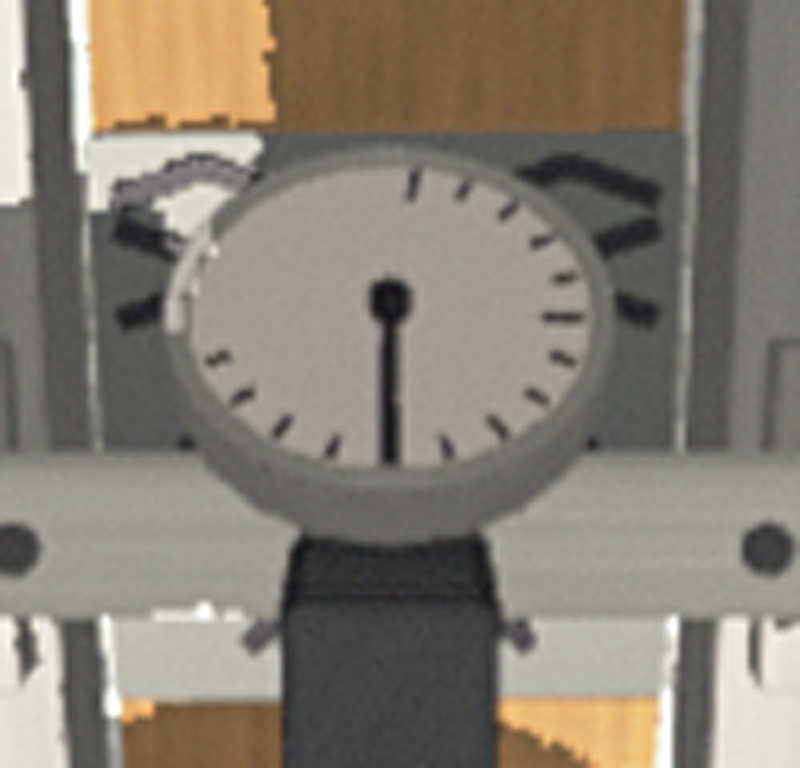

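Emit:
move_arm(steps=[{"x": -30,"y": 0,"z": 0,"ax": 0,"ay": 0,"az": 0,"gripper": 86},{"x": -40,"y": 0,"z": -20,"ax": 0,"ay": 0,"az": 0,"gripper": 86},{"x": -20,"y": 0,"z": -40,"ax": 0,"ay": 0,"az": 0,"gripper": 86},{"x": 0,"y": 0,"z": -40,"ax": 0,"ay": 0,"az": 0,"gripper": 86},{"x": 0,"y": 0,"z": 0,"ax": 0,"ay": 0,"az": 0,"gripper": 86},{"x": 0,"y": 0,"z": 0,"ax": 0,"ay": 0,"az": 0,"gripper": 86},{"x": 0,"y": 0,"z": 0,"ax": 0,"ay": 0,"az": 0,"gripper": 86}], squeeze=25)

```text
time: 25.25
position: [0.5357, -0.049, 0.2871]
orientation: [0.061, 0.711, -0.061, 0.698]
contact_force: [0.6, -0.6, 0.5]
gripper_width: 0.0859
```

Run:
```python
from h import *
from rd import reading
t={-1:(447,447),-2:(498,426),-3:(538,397),-4:(563,358),-6:(565,278),-7:(541,242),-8:(508,210),-9:(463,190),1:(333,447),2:(282,426),3:(242,396),4:(217,358)}
reading(t,(389,300),(390,410))
s=bot.observe();print(s['position'],s['dq'],s['time'])
im=bot.capture('scene');cv2.imwrite('pics/scene9.png',im[:,:,::-1])
im=bot.capture('wrist');cv2.imwrite('pics/w17.png',im[:,:,::-1])
```

```text
res 0.008763589697879992
hub [-0.0048 -0.0558] tip [-0.0009  0.7146] reading -0.01680348096316311
[ 0.5357 -0.049   0.2871] [-0.     -0.0041 -0.0013  0.0011  0.003  -0.0098  0.0001] 25.25
```

View pics/scene9.png

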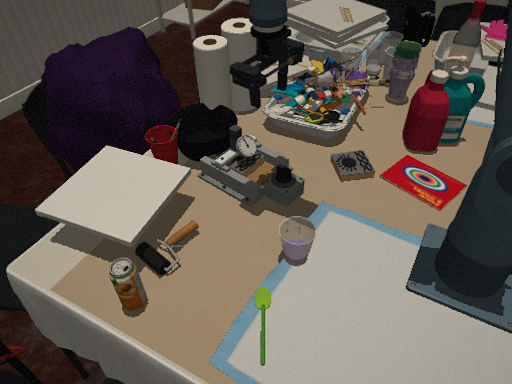

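View pics/w17.png

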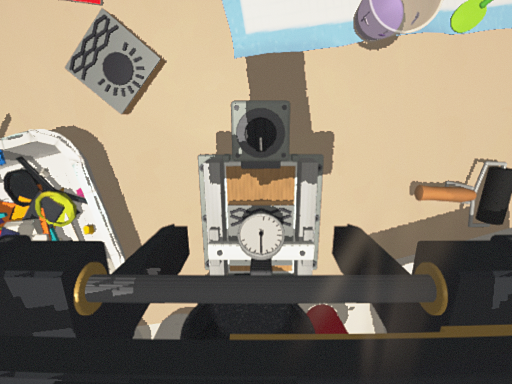

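The gauge stands astride the rails with the needle on zero. The other objects are where they were in the first scene image: cup (297,240), spatula (263,300), can (126,285), roller (155,255) and spare block (352,165).

Run:
```python
from bench import bot
print(bot.hand_in())
```

```text
the job is handed in; nothing more can be done
None
```

The gauge is standing astride the bed, dial facing the robot, and the needle is back on its zero mark. I handed the job in at about 25 s.

- **Placement:** I gripped the gauge by its post and set it down within about 1 mm of the point I measured for the sun. A later wrist view showed both feet centred on the bearers. When I let go, the dial read about −4.6 mm.
- **Lift knob:** I turned it about 3.0 rad clockwise, let go, and read −0.15 mm close up. I gripped it again and turned it another 0.1 rad.
- **Last checks:** The final close-up reading was −0.02 mm, within my reading error of about 0.05 mm. The hand was clear of everything. The scene view showed the cup, spatula, can, roller and spare block where they started.

None of the last checks failed. My first rough reading of the dial (about −4.9 mm, by eye) differed from the −4.6 mm I got after correcting for viewing angle. The amount of turning needed to reach zero agreed with the corrected value.

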